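# Pry the snap-in end cap off a flange bearing unit

### The job

Take the red screwdriver, work its blade under the edge of the yellow end cap through the notch in the bearing unit's rim and lever the cap up out of its sprung catches. Lay the loosened cap, dome up, in the square black-lined parts tray and leave the screwdriver lying flat on the bench, without knocking over or shoving the other things about.

Things in the scene. Friction and masses are not known exactly. Their poses are not given: they have to be found in the camera images.
- bearing_unit: Green cast bearing unit, fixed to the bench. Origin: centre of its underside, z up. Square flange 124 mm, 14 mm thick, four bolt holes; round barrel radius 50 mm, its rim 56 mm high. Round recess in the top, radius 33 mm, its seat 46 mm high. Pry notch with a bare dark-metal floor cut through the rim on the +y side (10 degrees either side of +y).
- notch (a point): Point in the notch at the cap's edge: 32.5 mm out along the unit's +y, at seat height; axes of the unit. Notch floor slopes at 40 degrees: 51.5 mm above the bench at the rim's outside (radius 50 mm; the edge to lever over), 36.8 mm below this point, 32 mm at radius 27 mm. 17 mm wide outside, 11 mm here. The blade goes in along the unit's -y pointing about 40 degrees down (33 to 45 fits), tip to radius 29 mm.
- recess (a point): Centre of the seat, 46 mm above the bench; axes of the unit. Sprung steel balls overhang the cap's flange: two stiff ones 35 degrees either side of the notch, a soft one opposite. Levering takes about 20 N at the blade; when the cap's edge is up 6 mm (shaft swung down to 10 degrees or less) the two let go, slip under the flange and keep that side up 8 mm. The soft one yields as the cap is lifted out (5 N).
- end_cap: Yellow plastic cap, about 45 g. Origin: centre of its underside, z up through the dome. Flange 65 mm across, 3.9 mm thick, lying on the seat; dome 50 mm across at its foot, 47.6 mm at 24.5 mm up, 29.5 mm high in all: it stands 19 mm out of the rim and can be gripped there.
- screwdriver: Red-handled flat screwdriver, 171 mm long, 60 g, lying on its side. Origin: on the bench under its middle. Handle along +y (y = -4 to 86 mm, up to 24 mm wide, 21 mm high), steel shaft 4.2 mm thick along -y. Axis 10.5 mm above the underside.
- blade_tip (a point): Tip of the screwdriver's blade: 78.5 mm along the screwdriver's -y, on its axis.
- handle_mid (a point): Middle of the screwdriver's handle: 35 mm along its +y, on its axis, 10.5 mm above the bench; a good place to grip.
- parts_tray: Grey square parts tray with a black rubber bottom, 130 x 130 mm outside, walls 14 mm high and 3 mm thick, fixed. Origin: centre of its underside, axes along its sides.
- tray_floor (a point): Centre of the tray's floor, 3 mm above the bench.
- cleaner_bottle: White and blue pump bottle, 39 mm across, 122 mm high, a bystander; origin at the centre of its underside.
- vial_1: White vial with a black cap, 26 mm across, 52 mm high, a bystander; origin at the centre of its underside.
- sample_bush_1: Small turned steel bush, 24 mm across, 22 mm high, a bystander; origin at the centre of its underside.
- caliper: Steel slide caliper with a black display, 82 x 216 x 13 mm, lying flat, a bystander; origin at the centre of its underside.
- micrometer: Blue micrometer, 60 x 154 x 16 mm, lying flat, a bystander; origin at the centre of its underside.
- loupe: Black folding loupe, 34 x 44 x 21 mm, a bystander; origin at the centre of its underside.
Mind the look-alikes: they are no part of the job. What is meant by the end_cap is not orange or turquoise, and is the smaller of those in its own colour.

How it is judged:
By the outcome, as a careful person would: the job done as asked, in the order asked, and still so for the second after the job is handed in, with the robot touching nothing.
It also fails if it takes over 64 s, if anything falls off the work surface, if the arm or the gripper's body presses on something with over 40 N, if the wrist force passes 120 N, or if a joint passes its speed limit or range.

### The arm

A 6-joint arm with a two-finger parallel gripper is mounted at the origin on a cart in front of the work surface, level with it; the furniture and walls round the work are solid. World frame = base frame: x ahead of the robot, y to its left, z up, the work surface at z = 0. Lengths are in mm, angles in degrees, forces in N, time in s.
With the tool pointing down it reaches from about 350 to 850 mm from the base axis. Payload 8.1 kg.
Tool frame: the origin (TCP) lies midway between the tips of the shut fingers; the grasp point (between the pads) lies 19 mm behind it; z points along the fingers, y is the line along which they close (so a half turn about z gives the same grasp; the last joint's range is limited). The gripper opens to 85 mm and grips with 20 to 120 N. Pads are 22 mm wide; open, the fingers measure 114 mm over their backs; the gripper's body (76 mm by 85 mm) begins 54 mm behind the grasp point. The pads swing forward as they close: fully open they stand 13 mm farther back than shut.
Start: joints at [58.361, 7.471, 85.268, -0, 87.261, -4.893], TCP at [269.999, 535.823, 231.292] pointing down, gripper open.
Joint ranges: [-169.43, 169.43], [-51.17, 129.36], [1.28, 143.12], [-76.62, 256.62], [0, 156.53], [-152.29, 152.29]. Speed limits (degrees/s): [136.94, 136.94, 159.86, 180, 180, 180].

### API

Orientations are given as [roll, pitch, yaw] about the fixed x, y, z axes, in that order (R = Rz(yaw) Ry(pitch) Rx(roll)).
In Python, from bench import r gives the robot as it stands. The module is installed in compiled form; this text tells all that it offers.
- The arm moves only by the tool jog_arm, never from a script. Its argument "rows" is a list of rows, each a list of 2 entries, a list of its own where there are three numbers: the shift along the tool's x, y, z in mm, then the turn, a rotation vector about the tool's x, y, z in rad. A call has 1 to 10 rows; each row is the pose to reach, as a shift and turn from the pose commanded when the call began, along the tool's axes at that moment; what a row does not reach only later rows make up. A row lasts 1/10 s, in which the tool goes at most 50 mm and 8.59 degrees, less where a joint would pass 70% of its speed; a pose out of reach is approached as far as the arm can. A call with a gripper value outside its range is refused whole. "grip" is the finger opening in mm, from 0 to 85.4, set as the call begins (left out, the last holds). The fingers move at their own pace and stop on an object; "force" is the grip in N (left out, the last holds). Time passes only in rows, so rows that repeat a pose let the fingers close. It gives the time, the measured TCP pose, the force, the opening and the grip force at its end, in the units of the state.
- r.sense(): the state, without advancing time (a new reading comes with each control period).
- r.snapshot(name): name is "side" or "top"; returns (picture, depth): 400x640x3 uint8, blue, green, red; 400x640 float32, mm along the optical axis (not along the pixel's ray), 0 where there is no reading.
- r.camera_params(name): a dict with "fx", "fy", "cx", "cy" (pixels), "dist_coeffs" ([k1, k2, p1, p2, k3] as OpenCV has them; the pictures are not rectified), "pose" (4x4, takes a point from camera to world coordinates). Camera axes: x right, y down, z forward; pixel columns grow to the right and rows downward; lengths in mm; the calibration is good to about 2 mm. A picture is of the moment at which its call begins. camera_params takes no time and is no camera call.
- r.hand_in(): hands the job in; it is judged then, once.
The state is a dict: "time": time; "joint_pos": joint angles; "qd": joint speeds; "joint_efforts": joint torques, N m; "tool_pos": TCP position; "tcp_rot": TCP orientation; "ft_force": force on the tool from outside, world axes, zero at the start; "wrist_torque": the same for the moment, N m; "finger_gap": finger opening in mm; "grip_force": force on a finger pad.
Only numpy, scipy, OpenCV 4.12 (cv2) and the standard library are available. Lean on these libraries where they do the work, as an engineer would, in place of code of your own. Each camera call takes 0.05 s, during which the arm holds its last target. There are 200 camera calls.

## Working session

There is one attempt and no reset: what is moved stays moved. The work goes in short steps, Python scripts to look and compute and a tool call to move; the robot and the scene stay as the last step left them, time stands still between calls to the robot, and variables do not carry over. Pictures are saved under pics/ and viewed, at most 10 in all, crops included, and the job is handed in when it is done.

Besides the shell and the picture viewer there is one more tool, called after "Call:" as name([rows], argument=value, ...), one row to a line, values as JSON. jog_arm: Moves the arm, as the interface text tells. Its arguments: {"type":"object","properties":{"rows":{"type":"array"},"grip":{"type":"number"},"force":{"type":"number"}},"required":["rows"]}

```bash
mkdir -p pics; cat > h.py <<'E'
import numpy as np, cv2
from bench import r
from scipy.spatial.transform import Rotation as R
def snap(name,fn=None):
    p,d=r.snapshot(name)
    if fn: cv2.imwrite('pics/'+fn,p)
    np.savez('/tmp/%s.npz'%name,p=p,d=d); return p,d
def world(name,d):
    c=r.camera_params(name); h,w=d.shape
    u,v=np.meshgrid(np.arange(w),np.arange(h))
    K=np.array([[c['fx'],0,c['cx']],[0,c['fy'],c['cy']],[0,0,1.]])
    n=cv2.undistortPoints(np.stack([u.ravel(),v.ravel()],1).astype(np.float64)[:,None],K,np.array(c['dist_coeffs'],float))[:,0]
    P=np.c_[n,np.ones(len(n))]*d.reshape(-1,1)
    T=np.array(c['pose']); W=P@T[:3,:3].T+T[:3,3]
    W[d.ravel()<=0]=np.nan
    return W.reshape(h,w,3)
def pose():
    s=r.sense(); return np.array(s['tool_pos']),R.from_euler('xyz',s['tcp_rot'],degrees=True)
E
python3 - <<'E'
from h import *
for n in('top','side'):
    p,d=snap(n,n+'1.png'); c=r.camera_params(n); print(n,np.round(c['pose'],2).tolist(),c['fx'],c['dist_coeffs'])
print(r.sense())
E
```

```text
top [[-0.01, -0.99, 0.17, 417.82], [-1.0, 0.01, -0.0, -8.45], [-0.0, -0.17, -0.99, 999.61], [0.0, 0.0, 0.0, 1.0]] 420.6184973311669 [-0.0181339  0.         0.         0.         0.       ]
side [[-0.89, 0.37, -0.26, 809.6], [0.45, 0.74, -0.5, 459.7], [0.01, -0.57, -0.82, 820.42], [0.0, 0.0, 0.0, 1.0]] 429.433693078329 [-0.10744136  0.          0.          0.          0.        ]
{'time': 0.1, 'joint_pos': array([ 5.83614226e+01,  7.51315163e+00,  8.53234824e+01,  9.53261516e-04,
        8.72607596e+01, -4.89233750e+00]), 'qd': array([ 0.02956321, -0.074326  , -0.24321791,  0.00389021, -0.08127341,
       -0.0966692 ]), 'joint_efforts': array([ 1.46661543e-03, -5.70956576e+01, -5.01939154e+01, -2.27794017e-04,
        8.27780867e-03, -4.22086396e-05]), 'tool_pos': array([269.73136816, 535.39865431, 230.32036575]), 'tcp_rot': array([-1.79903042e+02, -9.25470360e-03,  1.53253706e+02]), 'ft_force': array([-0.17080262, -0.71708585,  0.58596918]), 'wrist_torque': array([-0.02605607, -0.04973005, -0.04475509]), 'grip_force': 0.0, 'finger_gap': 85.39985740402501}
```

View pics/top1.png

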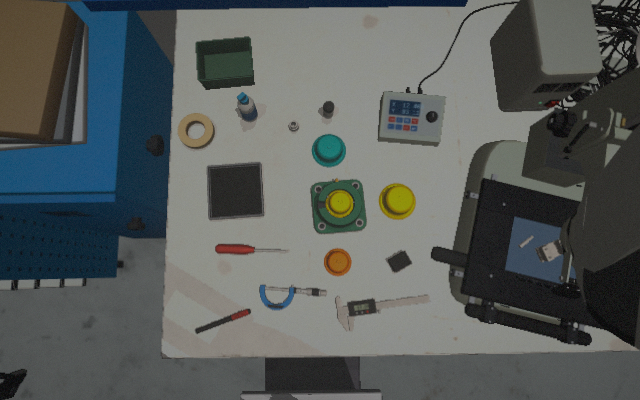

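View pics/side1.png

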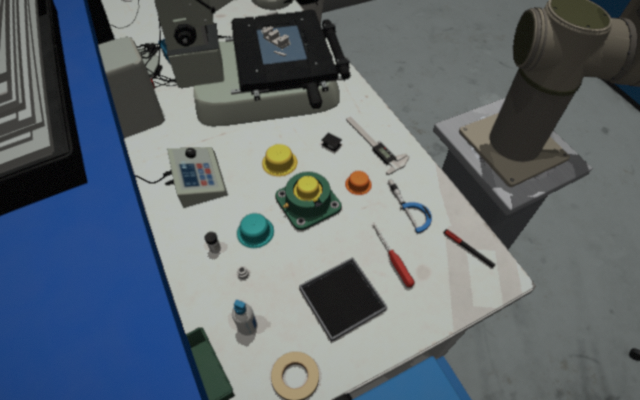

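Top view candidates:
- **Yellow caps:** (340,203) seated in the green unit, and a larger one at (397,200). I choose the one in the unit.
- **Other caps:** orange (338,262) and turquoise (329,150) are look-alikes.
- **Red tools:** the screwdriver is at (235,249) with its tip at (288,251). The red/black pen at (223,320) isn't it.
- **Tray:** the black square at (236,190).

I'll check this in one close crop.

```bash
python3 - <<'E'
from h import *
p=np.load('/tmp/top.npz')['p'];s=np.load('/tmp/side.npz')['p']
a=cv2.resize(p[170:240,300:380],(400,350),interpolation=cv2.INTER_CUBIC)
b=cv2.resize(s[165:235,268:348],(400,350),interpolation=cv2.INTER_CUBIC)
c=cv2.resize(p[230:270,205:305],(400,160),interpolation=cv2.INTER_CUBIC)
e=cv2.resize(s[215:295,365:425],(120,160),interpolation=cv2.INTER_CUBIC)
o=np.zeros((510,800,3),np.uint8);o[:350,:400]=a;o[:350,400:]=b;o[350:,:400]=c;o[350:,400:520]=e
cv2.imwrite('pics/crop1.png',np.clip(o*1.6,0,255).astype(np.uint8))
for n in('top','side'):
    z=np.load('/tmp/%s.npz'%n); W=world(n,z['d']); hsv=cv2.cvtColor(z['p'],cv2.COLOR_BGR2HSV)
    def m(name,lo,hi,box,zr=(2,80)):
        x0,y0,x1,y1=box
        k=cv2.inRange(hsv,lo,hi)>0; b=np.zeros_like(k); b[y0:y1,x0:x1]=1
        k&=b&(W[...,2]>zr[0])&(W[...,2]<zr[1]); q=W[k]
        c,sz,a=cv2.minAreaRect(q[:,:2].astype(np.float32))
        print(n,name,len(q),'med',np.round(np.median(q,0),1),'rect',np.round(c,1),np.round(sz,1),round(a,1),'z',np.round(np.percentile(q[:,2],[5,50,95]),1))
    B={'top':[(300,170,380,240),(205,230,300,270),(200,155,270,225)],'side':[(268,165,348,235),(365,215,425,295),(290,250,395,345)]}[n]
    m('cap',(22,120,60),(35,255,255),B[0],(40,90)); m('captop',(22,120,60),(35,255,255),B[0],(70,90))
    m('green',(50,60,20),(90,255,255),B[0],(5,25)); m('rim',(50,60,20),(90,255,255),B[0],(48,64))
    m('sd',(0,100,50),(12,255,255),B[1],(2,30)); m('sd2',(170,100,50),(180,255,255),B[1],(2,30))
    m('tray',(0,0,0),(180,90,60),B[2],(-8,12))
E
```

```text
top cap 613 med [569.4 -68.8  70.4] rect [572.8 -71.1] [62.  63.8] 89.6 z [45.8 70.4 75.7]
top captop 324 med [571.5 -70.3  73.4] rect [572.1 -70.7] [46.  43.1] 62.9 z [70.4 73.4 76.2]
top green 653 med [549.4 -61.2  13.4] rect [572.8 -70.3] [122.4 122.1] 4.6 z [10.1 13.4 16.6]
top rim 775 med [572.3 -75.2  54.9] rect [572.4 -71.6] [99.6 97.9] 3.3 z [52.1 54.9 57.7]
top sd 302 med [473.5 174.   18.4] rect [474.2 174.2] [87.4 20. ] 87.0 z [12.7 18.4 21.8]
top sd2 2 med [483.1 172.6  11.4] rect [483.1 172.6] [6.9 0. ] -90.3 z [11.1 11.4 11.8]
top tray 2482 med [615.3 177.9   2.4] rect [615.7 177.7] [122.7 124.3] 3.6 z [-0.5  2.4  5.6]
side cap 559 med [579.1 -62.8  70.6] rect [578. -68.] [59.7 63.7] 65.7 z [48.4 70.6 76.9]
side captop 290 med [576.8 -69.4  75. ] rect [576.2 -69.5] [43.3 46.2] 75.3 z [71.  75.  77.5]
side green 699 med [602.  -27.4  14.3] rect [596.6 -44.8] [124.9 160.5] 59.6 z [ 7.3 14.3 21.2]
side rim 632 med [587.5 -61.2  56. ] rect [576.7 -69.7] [97.1 96.2] 9.3 z [50.6 56.  58.5]
side sd 342 med [479.8 178.2  18.3] rect [477.6 173.7] [88.9 18.7] 87.2 z [11.5 18.3 21.9]
  return _methods._mean(a, axis=axis, dtype=dtype,
  ret = um.true_divide(
Traceback (most recent call last):
IndexError: index -1 is out of bounds for axis 0 with size 0
```

View pics/crop1.png

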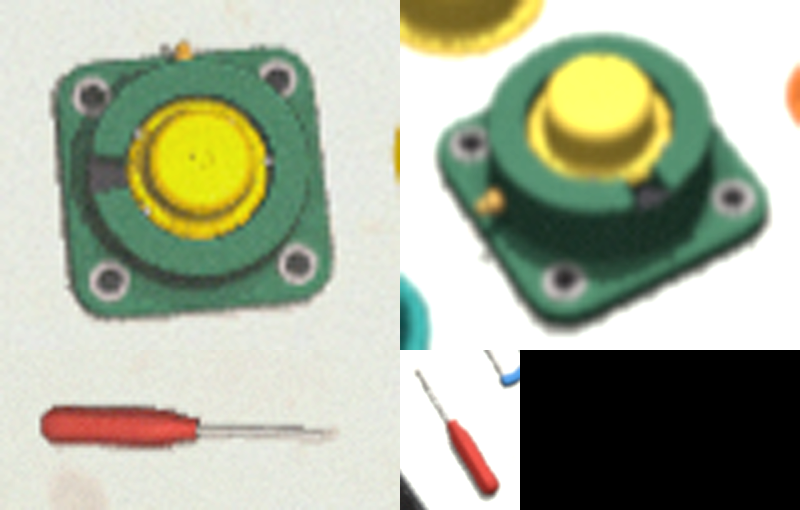

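The crop confirms the choices. The yellow cap is in the green unit, and its dark notch points left (world +y, about 4° yaw). The red-handled screwdriver's handle is on the +y side, with its tip near top pixel (289,250.5). Next I work out axes and targets.

```bash
cat >> h.py <<'E'
def ray(name,u,v,z):
    c=r.camera_params(name); K=np.array([[c['fx'],0,c['cx']],[0,c['fy'],c['cy']],[0,0,1.]])
    n=cv2.undistortPoints(np.array([[[u,v]]],float),K,np.array(c['dist_coeffs'],float))[0,0]
    T=np.array(c['pose']); d=T[:3,:3]@np.r_[n,1]; o=T[:3,3]; return o+d*(z-o[2])/d[2]
def rel(pt,Rt):  # shift and rotvec in tool axes to reach TCP pt, rotation Rt
    p,Q=pose(); return np.round(Q.inv().apply(np.array(pt)-p),1), np.round((Q.inv()*Rt).as_rotvec(),4)
E
python3 - <<'E'
from h import *
for n,tip,butt in(('top',(288.7,250.5),(215,248.7)),('side',(374.5,225.5),(410.5,284))):
    z=np.load('/tmp/%s.npz'%n); W=world(n,z['d']); hsv=cv2.cvtColor(z['p'],cv2.COLOR_BGR2HSV)
    k=cv2.inRange(hsv,(0,100,50),(12,255,255))>0
    k&=(abs(W[...,0]-475)<40)&(abs(W[...,1]-174)<60)&(W[...,2]>8); v,u=np.nonzero(k)
    q=np.array([ray(n,a,b,13) for a,b in zip(u,v)])
    vx,vy,x0,y0=cv2.fitLine(q[:,:2].astype(np.float32),cv2.DIST_L2,0,.01,.01).ravel()
    print(n,'axis',vx,vy,x0,y0,'yrange',q[:,1].min(),q[:,1].max(),'tip',ray(n,*tip,10.5))
    # bench height check and notch (dark pixels on the rim)
    m=(abs(W[...,0]-500)<15)&(abs(W[...,1]-60)<30); print('bench z',np.nanmedian(W[m][:,2]))
    g=z['p'].astype(int); c=np.array([574.5,-70.2]); 
    dx=W[...,:2]-c; rr=np.hypot(*np.moveaxis(dx,2,0)); 
    s=hsv[...,1]; kk=(rr>36)&(rr<49)&(W[...,2]>35)&(W[...,2]<60)&(s<90)&(dx[...,1]>0); print('notch',kk.sum(),W[kk].mean(0),np.degrees(np.arctan2(-dx[kk].mean(0)[0],dx[kk].mean(0)[1])))
    t=(z['p'].max(2)<60)&(abs(W[...,0]-615)<85)&(abs(W[...,1]-178)<85)&(W[...,2]<20)&(W[...,2]>-8)
    print('tray',cv2.minAreaRect(W[t][:,:2].astype(np.float32)))
E
```

```text
top axis 0.04617058 0.99893355 474.18326 175.44272 yrange 131.13253695802868 217.93085913555825 tip [468.68960517  47.92458345  10.5       ]
bench z -0.9952988371323954
notch 60 [577.44907121 -31.89214021  49.29226696] -4.402144114536502
tray ((615.6428833007812, 177.5572052001953), (122.70836639404297, 124.55747985839844), 3.45241117477417)
side axis 0.04774324 0.99885964 477.52155 176.16397 yrange 128.37999422271224 218.95926438731098 tip [471.83167584  57.41541191  10.5       ]
bench z 0.115239190697082
notch 52 [569.83134809 -39.07069987  52.3119779 ] 8.529427960239557
tray ((616.284912109375, 176.08218383789062), (128.105224609375, 130.83140563964844), 3.2103233337402344)
```

```bash
python3 - <<'E'
from h import *
print(rel([475.5,166.5,90],R.from_euler('xyz',[180,0,87.3],degrees=True)))
E
```

```text
(array([-349.8, -236.6,  140.7]), array([-1.6000e-03,  8.0000e-04,  1.1511e+00]))
```

Call:
jog_arm([
  [[-350, -237, 141], [0, 0, 1.151]],
  [[-350, -237, 141], [0, 0, 1.151]],
  [[-350, -237, 141], [0, 0, 1.151]],
  [[-350, -237, 141], [0, 0, 1.151]],
  [[-350, -237, 141], [0, 0, 1.151]],
  [[-350, -237, 141], [0, 0, 1.151]],
  [[-350, -237, 141], [0, 0, 1.151]],
  [[-350, -237, 141], [0, 0, 1.151]],
  [[-350, -237, 141], [0, 0, 1.151]],
  [[-350, -237, 141], [0, 0, 1.151]],
], grip=60)

```text
time: 1.1
tool_pos: [476.2, 161.8, 87.8]
tcp_rot: [-179.8, 0.1, 87.0]
ft_force: [-1.5, -0.2, 0.8]
finger_gap: 59.7
grip_force: 0.0
```

```bash
python3 - <<'E'
from h import *
print(r.sense()['joint_pos'],rel([475.5,166.5,90],R.from_euler('xyz',[180,0,87.3],degrees=True)))
t,_=snap('top');s,_=snap('side')
a=cv2.resize(t[170:270,190:310],(480,400));b=cv2.resize(s[190:315,330:430],(320,400))
cv2.imwrite('pics/g1.png',np.clip(np.hstack([a,b])*1.4,0,255).astype(np.uint8))
E
```

```text
[ 1.29939235e+01 -5.16991559e-01  1.09082778e+02 -9.72384943e-02
  7.16358572e+01  1.60044833e+01] (array([ 4.6, -0.9, -2.2]), array([-0.0029,  0.0025, -0.0049]))
```

View pics/g1.png

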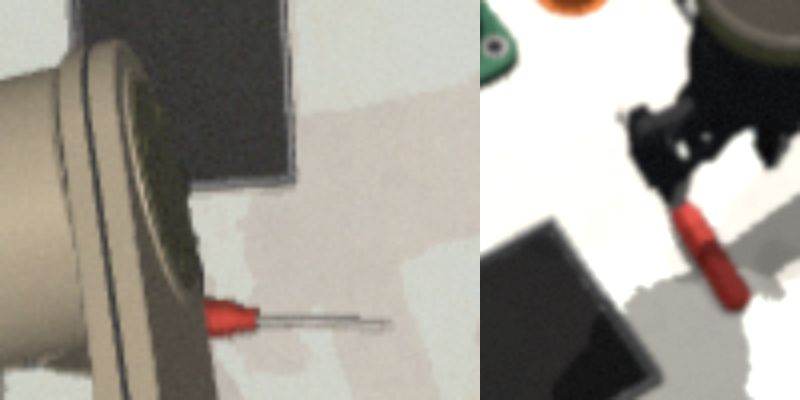

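The gripper stands over the handle; in the side view the fingertip is near the handle. I go down most of the way.

Call:
jog_arm([
  [[0, 0, 40], [0, 0, 0]],
  [[0, 0, 60], [0, 0, 0]],
  [[0, 0, 60], [0, 0, 0]],
  [[0, 0, 60], [0, 0, 0]],
])

```text
time: 1.6
tool_pos: [475.5, 167.7, 30.8]
tcp_rot: [-180.0, -0.0, 87.4]
ft_force: [-0.2, 0.6, 1.0]
finger_gap: 60.3
grip_force: 0.0
```

```bash
python3 - <<'E'
from h import *
s=r.sense();print(s['qd'],rel([475.5,166.5,2],R.from_euler('xyz',[180,0,87.3],degrees=True)))
E
```

```text
[-0.36445441 -1.25821661 -1.53126352 -0.06449341 -0.10574105 -0.11180407] (array([-1.3,  0. , 28.8]), array([-0.0004, -0.0001,  0.0017]))
```

Call:
jog_arm([
  [[-1, 0, 15], [0, 0, 0]],
  [[-1, 0, 28], [0, 0, 0]],
  [[-1, 0, 28], [0, 0, 0]],
  [[-1, 0, 28], [0, 0, 0]],
])

```text
time: 2.0
tool_pos: [475.9, 165.9, 2.8]
tcp_rot: [180.0, -0.0, 87.3]
ft_force: [-0.1, -0.6, -0.6]
finger_gap: 59.9
grip_force: 0.0
```

Call:
jog_arm([
  [[0, 0, 0], [0, 0, 0]],
  [[0, 0, 0], [0, 0, 0]],
  [[0, 0, 0], [0, 0, 0]],
  [[0, 0, 0], [0, 0, 0]],
  [[0, 0, 0], [0, 0, 0]],
  [[0, 0, 0], [0, 0, 0]],
  [[0, 0, 0], [0, 0, 0]],
  [[0, 0, 0], [0, 0, 0]],
], grip=10, force=80)

```text
time: 2.8
tool_pos: [476.5, 165.8, 3.2]
tcp_rot: [179.9, -0.0, 87.3]
ft_force: [-1.7, 0.8, 6.0]
finger_gap: 19.1
grip_force: 78.1
```

```bash
cat >> h.py <<'E'
C=np.array([575.3,-70.5,0]); YAW=4.5; TIP=np.array([-118.5,0,-7.5])
def pry(rad,z,ang,lat=0,tip=None):  # TCP pose putting blade tip at unit radius rad, height z, shaft ang deg above level
    Ru=R.from_euler('z',YAW,degrees=True); Q=Ru*R.from_euler('x',ang,degrees=True)*R.from_euler('xyz',[180,0,90],degrees=True)
    return C+Ru.apply([lat,rad,z])-Q.apply(TIP if tip is None else tip),Q
E
python3 - <<'E'
from h import *
t,Q=pry(75,78,40); print(t,rel(t,Q))
E
```

```text
[561.91510003  99.57127943 148.42499842] (array([ -62.1,   88.6, -145.1]), array([ 0.0449,  0.697 , -0.12  ]))
```

Call:
jog_arm([
  [[0, 0, -30], [0, 0, 0]],
  [[0, 0, -70], [0, 0, 0]],
  [[0, 0, -100], [0, 0, 0]],
  [[0, 0, -100], [0, 0, 0]],
  [[0, 0, -100], [0, 0, 0]],
  [[0, 0, -100], [0, 0, 0]],
])

```text
time: 3.4
tool_pos: [474.8, 165.4, 100.9]
tcp_rot: [-179.9, 0.0, 87.3]
ft_force: [-0.6, -0.2, -2.2]
finger_gap: 19.2
grip_force: 78.8
```

```bash
python3 - <<'E'
from h import *
t,Q=pry(75,78,40); print(t,rel(t,Q))
E
```

```text
[561.91510003  99.57127943 148.42499842] (array([-61.7,  90. , -47.7]), array([ 0.0418,  0.6977, -0.1212]))
```

Call:
jog_arm([
  [[-20, 30, -40], [0.01, 0.14, -0.024]],
  [[-40, 60, -48], [0.018, 0.28, -0.048]],
  [[-62, 90, -48], [0.026, 0.42, -0.073]],
  [[-62, 90, -48], [0.034, 0.56, -0.097]],
  [[-62, 90, -48], [0.042, 0.698, -0.121]],
  [[-62, 90, -48], [0.042, 0.698, -0.121]],
  [[-62, 90, -48], [0.042, 0.698, -0.121]],
  [[-62, 90, -48], [0.042, 0.698, -0.121]],
  [[-62, 90, -48], [0.042, 0.698, -0.121]],
])

```text
time: 4.3
tool_pos: [563.0, 100.7, 151.2]
tcp_rot: [179.7, -39.9, 94.8]
ft_force: [-0.2, 0.0, -0.8]
finger_gap: 18.9
grip_force: 78.9
```

```bash
python3 - <<'E'
from h import *
t,Q=pry(75,78,40); print(t,rel(t,Q))
t,_=snap('top');s,_=snap('side')
a=cv2.resize(t[160:240,290:370],(400,400),interpolation=cv2.INTER_CUBIC);b=cv2.resize(s[155:235,268:348],(400,400),interpolation=cv2.INTER_CUBIC)
cv2.imwrite('pics/n1.png',np.clip(np.hstack([a,b])*1.4,0,255).astype(np.uint8))
E
```

```text
[561.91510003  99.57127943 148.42499842] (array([-2.6, -1.2,  1.4]), array([0.0014, 0.0016, 0.0037]))
```

View pics/n1.png

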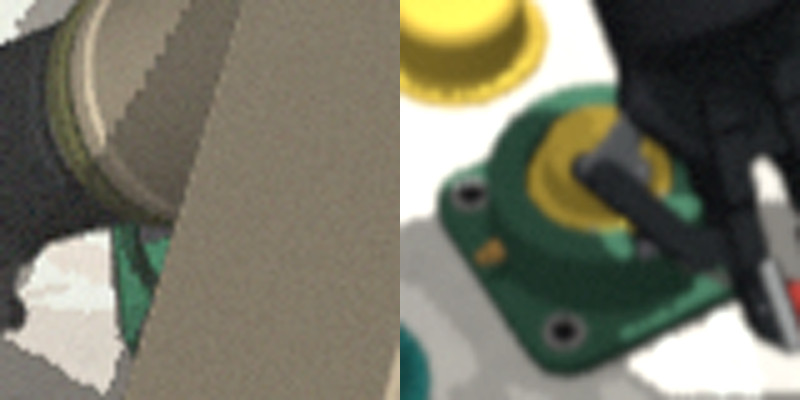

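```bash
cat >> h.py <<'E'
def proj(name,P):
    c=r.camera_params(name); K=np.array([[c['fx'],0,c['cx']],[0,c['fy'],c['cy']],[0,0,1.]])
    T=np.linalg.inv(np.array(c['pose'])); return cv2.projectPoints(np.atleast_2d(P).astype(float),cv2.Rodrigues(T[:3,:3])[0],T[:3,3],K,np.array(c['dist_coeffs'],float))[0][:,0]
E
python3 - <<'E'
from h import *
p,Q=pose(); ax=np.array([p+Q.apply(TIP+[a,0,0]) for a in (0,20,40,60,78)])
print(np.round(ax[0],1)); print(np.round((proj('side',ax)-[268,155])*5+[400,0]))
E
```

```text
[571.    5.3  81. ]
[[684. 257.]
 [704. 266.]
 [724. 275.]
 [746. 284.]
 [766. 292.]]
```

Call:
jog_arm([
  [[-15, 0, 0], [0, 0, 0]],
  [[-28, 0, 0], [0, 0, 0]],
  [[-28, 0, 0], [0, 0, 0]],
  [[-28, 0, 0], [0, 0, 0]],
])

```text
time: 4.8
tool_pos: [564.3, 77.7, 131.6]
tcp_rot: [180.0, -40.1, 94.5]
ft_force: [-0.3, 0.4, -0.8]
finger_gap: 19.0
grip_force: 78.9
```

```bash
python3 - <<'E'
from h import *
p,Q=pose(); ax=np.array([p+Q.apply(TIP+[a,0,0]) for a in (0,20,40,60,78)])
Ru=R.from_euler('z',YAW,degrees=True)
print('tip in unit',Ru.inv().apply(ax[0]-C)); print(np.round((proj('side',ax)-[285,180])*8))
nt=C+Ru.apply([[5.5,32.5,46],[-5.5,32.5,46],[8.5,50,56],[-8.5,50,56]]);print(np.round((proj('side',nt)-[285,180])*8))
s,_=snap('side')
b=cv2.resize(s[180:240,285:365],(640,480),interpolation=cv2.INTER_CUBIC)
cv2.imwrite('pics/n2.png',np.clip(b*2.2,0,255).astype(np.uint8))
E
```

```text
tip in unit [ 0.61096961 53.12073042 61.06831565]
[[277. 193.]
 [306. 206.]
 [337. 219.]
 [369. 233.]
 [400. 245.]]
[[223. 179.]
 [257. 163.]
 [246. 208.]
 [299. 182.]]
```

View pics/n2.png

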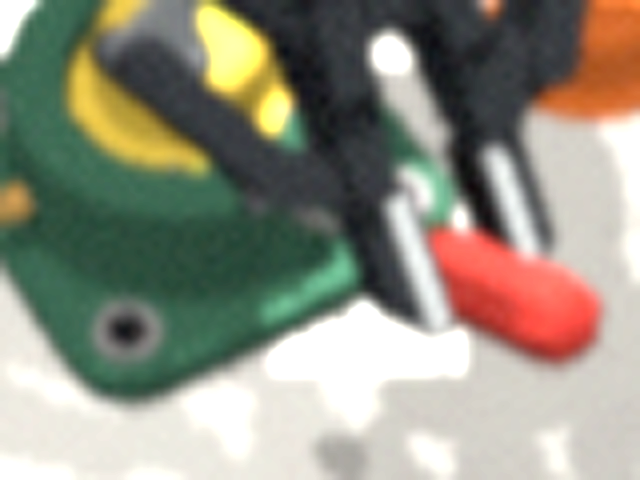

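The shaft runs where predicted, near (320,215), pointing at the notch (grey at (262,205)). The handle is firmly held, so I insert in steps and watch the force.

Call:
jog_arm([
  [[0, -0.6, 1.5], [0, 0, 0]],
  [[-8, -0.6, 1.9], [0, 0, 0]],
  [[-16, -0.6, 1.9], [0, 0, 0]],
  [[-22, -0.6, 1.9], [0, 0, 0]],
  [[-22, -0.6, 1.9], [0, 0, 0]],
  [[-22, -0.6, 1.9], [0, 0, 0]],
])

```text
time: 5.45
tool_pos: [565.2, 62.3, 116.5]
tcp_rot: [179.9, -40.1, 94.5]
ft_force: [-0.6, 0.5, -1.0]
finger_gap: 18.8
grip_force: 78.9
```

```bash
cat >> h.py <<'E'
def st():
    s=r.sense();p,Q=pose(); Ru=R.from_euler('z',YAW,degrees=True)
    e=(Ru.inv()*Q*R.from_euler('xyz',[180,0,90],degrees=True).inv()).as_euler('xyz',degrees=True)
    print('tip',np.round(Ru.inv().apply(p+Q.apply(TIP)-C),1),'ang',np.round(e,1),'F unit',np.round(Ru.inv().apply(s['ft_force']),1),'M',np.round(s['wrist_torque'],2),s['time'])
E
python3 -c "
from h import *
st()"
```

```text
tip [ 0.4 37.7 45.9] ang [40.1 -0.1 -0. ] F unit [-0.5  0.6 -1. ] M [-0.36 -0.   -0.03] 5.45
```

Call:
jog_arm([
  [[-5, -0.4, 0], [0, 0, 0]],
  [[-11, -0.4, 0], [0, 0, 0]],
  [[-11, -0.4, 0], [0, 0, 0]],
  [[-11, -0.4, 0], [0, 0, 0]],
])

```text
time: 5.85
tool_pos: [565.4, 54.0, 109.5]
tcp_rot: [179.9, -40.1, 94.6]
ft_force: [-0.4, 0.5, -0.9]
finger_gap: 19.1
grip_force: 78.9
```

```bash
python3 -c "
from h import *
st()"
```

```text
tip [ 0.  29.4 38.9] ang [40.1 -0.1 -0. ] F unit [-0.3  0.5 -0.9] M [-0.38 -0.01 -0.04] 5.85
```

The blade is in without contact: radius 29.4, height 38.9, below the cap. Next I compute the levering arc over the rim edge.

```bash
cat >> h.py <<'E'
def lever(th,s,h=2.1):
    t=np.radians(th); d=np.array([np.cos(t),np.sin(t)]); n=np.array([-d[1],d[0]])
    q=np.array([50,51.5])+h*n-s*d; return pry(q[0],q[1],th)
E
python3 - <<'E'
from h import *
for th in range(37,17,-3):
    t,Q=lever(th,26.5,2.0); a,b=rel(t,Q); print(th,a.tolist(),b.tolist())
E
```

```text
37 [-3.0, 0.1, 6.6] [0.0014, -0.0533, 0.0007]
34 [-3.7, 0.1, 11.3] [0.0015, -0.1056, 0.0007]
31 [-4.6, 0.1, 16.1] [0.0015, -0.158, 0.0006]
28 [-5.8, 0.0, 20.8] [0.0015, -0.2104, 0.0006]
25 [-7.2, 0.0, 25.4] [0.0015, -0.2627, 0.0006]
22 [-8.8, 0.0, 29.9] [0.0015, -0.3151, 0.0005]
19 [-10.7, 0.0, 34.4] [0.0016, -0.3674, 0.0005]
```

Call:
jog_arm([
  [[-3, 0, 6.6], [0, -0.053, 0]],
  [[-3.7, 0, 11.3], [0, -0.106, 0]],
  [[-4.6, 0, 16.1], [0, -0.158, 0]],
  [[-5.8, 0, 20.8], [0, -0.21, 0]],
  [[-7.2, 0, 25.4], [0, -0.263, 0]],
  [[-8.8, 0, 29.9], [0, -0.315, 0]],
  [[-8.8, 0, 29.9], [0, -0.315, 0]],
  [[-8.8, 0, 29.9], [0, -0.315, 0]],
], force=110)

```text
time: 6.65
tool_pos: [564.6, 67.1, 81.5]
tcp_rot: [179.9, -22.1, 94.6]
ft_force: [0.6, 0.5, 0.0]
finger_gap: 17.6
grip_force: 107.8
```

```bash
python3 - <<'E'
from h import *
st()
for th in range(19,0,-3):
    t,Q=lever(th,26,2.0); a,b=rel(t,Q); print(th,a.tolist(),b.tolist())
E
```

```text
tip [ 0.3 25.4 43.9] ang [22.1 -0.1  0.1] F unit [0.7 0.4 0. ] M [-0.26 -0.05 -0.03] 6.65
19 [-0.7, -0.1, 5.1] [0.0018, -0.0535, 0.0017]
16 [-1.4, -0.1, 9.9] [0.0019, -0.1059, 0.0017]
13 [-2.3, -0.1, 14.7] [0.0019, -0.1582, 0.0016]
10 [-3.5, -0.1, 19.4] [0.002, -0.2106, 0.0016]
7 [-4.9, -0.1, 24.1] [0.002, -0.2629, 0.0015]
4 [-6.6, -0.1, 28.6] [0.0021, -0.3153, 0.0015]
1 [-8.5, -0.2, 33.1] [0.0021, -0.3677, 0.0014]
```

Call:
jog_arm([
  [[-0.7, 0, 5.1], [0, -0.053, 0]],
  [[-1.4, 0, 9.9], [0, -0.106, 0]],
  [[-2.3, 0, 14.7], [0, -0.158, 0]],
  [[-2.3, 0, 14.7], [0, -0.158, 0]],
])

```text
time: 7.05
tool_pos: [564.0, 70.4, 66.3]
tcp_rot: [179.9, -13.0, 94.6]
ft_force: [-0.3, -0.0, -0.0]
finger_gap: 17.5
grip_force: 108.1
```

```bash
python3 - <<'E'
from h import *
st()
for th in range(10,-7,-3):
    t,Q=lever(th,26,2.0); a,b=rel(t,Q); print(th,a.tolist(),b.tolist())
E
```

```text
tip [-0.1 24.2 47.1] ang [13.  -0.1  0.1] F unit [-0.3  0.  -0. ] M [-0.25  0.02 -0.02] 7.05
10 [-0.3, 0.2, 4.2] [0.001, -0.0516, 0.0011]
7 [-1.0, 0.2, 9.0] [0.001, -0.1039, 0.0011]
4 [-1.9, 0.2, 13.8] [0.0011, -0.1563, 0.001]
1 [-3.0, 0.2, 18.5] [0.0011, -0.2087, 0.001]
-2 [-4.4, 0.2, 23.2] [0.0011, -0.261, 0.001]
-5 [-6.1, 0.2, 27.7] [0.0011, -0.3134, 0.001]
```

The force stays near zero, which is suspicious, so I take a look.

```bash
python3 - <<'E'
from h import *
p,Q=pose(); ax=np.array([p+Q.apply(TIP+[a,0,0]) for a in (0,20,40,60,78,160)])
print(np.round((proj('side',ax)-[275,165])*8))
s,d=snap('side')
b=cv2.resize(s[165:240,275:375],(800,600),interpolation=cv2.INTER_CUBIC)
cv2.imwrite('pics/n3.png',np.clip(b*2.2,0,255).astype(np.uint8))
W=world('side',d); hsv=cv2.cvtColor(s,cv2.COLOR_BGR2HSV)
k=(cv2.inRange(hsv,(0,120,40),(10,255,255))>0)&(W[...,1]<200)&(W[...,1]>0)&(W[...,0]>500); q=W[k]; print(len(q)); Ru=R.from_euler('z',YAW,degrees=True); qq=Ru.inv().apply(q-C); 
for y in range(130,210,8):
    m=(qq[:,1]>=y)&(qq[:,1]<y+8); 
    if m.sum()>3: print(y,m.sum(),np.round(qq[m].mean(0),1),np.round(qq[m].max(0),1))
E
```

```text
[[305. 268.]
 [341. 308.]
 [378. 349.]
 [416. 391.]
 [451. 430.]
 [623. 621.]]
238
130 19 [ -8.2 134.2 114.9] [  5.6 137.8 224.3]
138 20 [  1.1 142.5  84.3] [  7.7 145.9  86.4]
146 31 [  4.3 150.4  84.4] [ 11.6 153.9  87.5]
154 30 [  4.1 158.1  85.5] [ 11.7 161.3  89.1]
162 25 [  4.1 166.   88. ] [ 11.9 169.9  92. ]
170 33 [  4.6 173.9  89.8] [ 11.5 177.7  95.5]
178 34 [  4.4 182.1  90.9] [ 11.8 185.6  95.5]
186 30 [  3.6 188.7  88.2] [ 11.5 191.6  93.5]
```

View pics/n3.png

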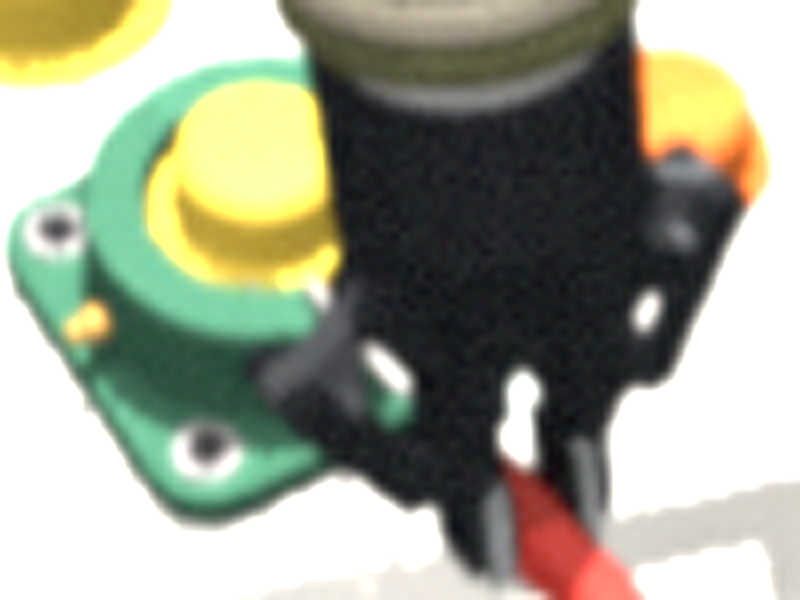

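```bash
cat >> h.py <<'E'
def cap(show=True):
    s,d=snap('side'); W=world('side',d); hsv=cv2.cvtColor(s,cv2.COLOR_BGR2HSV)
    k=(cv2.inRange(hsv,(20,100,60),(36,255,255))>0); Ru=R.from_euler('z',YAW,degrees=True); q=Ru.inv().apply(W[k]-C)
    q=q[np.hypot(q[:,0],q[:,1])<40]; t=q[(q[:,2]>70)&(np.hypot(q[:,0],q[:,1])<21)]
    A=np.c_[t[:,:2],np.ones(len(t))]; x=np.linalg.lstsq(A,t[:,2],rcond=None)[0]
    print('captop n',len(t),'slopes deg',np.degrees(np.arctan(x[:2])),'z0',x[2],'mean',t.mean(0))
E
python3 - <<'E'
from h import *
cap()
z=np.load('/tmp/top.npz')
E
```

```text
captop n 217 slopes deg [-0.75349468 -1.85094668] z0 75.05955107049299 mean [ 2.11409145  0.83035605 75.00491305]
```

Call:
jog_arm([
  [[-0.3, 0, 4.2], [0, -0.052, 0]],
  [[-1, 0, 9], [0, -0.104, 0]],
  [[-1, 0, 9], [0, -0.104, 0]],
  [[-1, 0, 9], [0, -0.104, 0]],
])

```text
time: 7.55
tool_pos: [564.2, 70.8, 57.6]
tcp_rot: [179.9, -7.1, 94.5]
ft_force: [0.8, 0.5, -0.3]
finger_gap: 17.8
grip_force: 108.0
```

```bash
python3 - <<'E'
from h import *
st();cap()
s,d=snap('side'); Ru=R.from_euler('z',YAW,degrees=True)
W=world('side',d);U=Ru.inv().apply((W-C).reshape(-1,3)).reshape(W.shape)
k=(np.abs(U[...,0])<22)&(U[...,1]>10)&(U[...,1]<56)&(U[...,2]>30)&(U[...,2]<75)
hsv=cv2.cvtColor(s,cv2.COLOR_BGR2HSV)
for v,u in zip(*np.nonzero(k)):
    if hsv[v,u,1]<90 and hsv[v,u,2]>40: print(u,v,np.round(U[v,u],1),s[v,u],end=' | ')
p,Q=pose(); ax=np.array([p+Q.apply(TIP+[a,0,0]) for a in (0,20,40,60,78,160)])
print(np.round((proj('side',ax)-[300,180])*10))
b=cv2.resize(s[180:240,300:380],(800,600),interpolation=cv2.INTER_CUBIC)
cv2.imwrite('pics/n4.png',np.clip(b*2.2,0,255).astype(np.uint8))
E
```

```text
tip [-0.  23.3 50.4] ang [ 7.1 -0.1 -0. ] F unit [ 0.8  0.5 -0.3] M [-0.11  0.02  0.02] 7.55
captop n 236 slopes deg [-0.89935126 -2.54703362] z0 75.10604429671214 mean [ 0.96072112  1.16926752 75.03894994]
312 198 [ 3.1 24.7 51.6] [ 84 111 119] | 313 198 [ 1.5 26.3 52.4] [103 128 137] | 319 198 [-8.2 35.9 56.9] [46 62 45] | 312 199 [ 4.5 27.  51.5] [100 136 143] | 313 199 [ 2.2 27.5 50.5] [123 144 150] | 314 199 [ 1.7 31.1 54.5] [110 146 158] | 306 200 [18.3 24.7 54.9] [66 98 98] | 312 200 [ 7.7 32.7 56.9] [ 92 127 123] | 313 200 [ 5.7 33.6 56.6] [112 127 128] | 314 200 [ 3.5 34.1 55.5] [122 141 148] | 315 200 [ 0.8 33.8 53.2] [ 96 128 138] | 317 200 [-6.1 30.7 44.6] [41 62 56] | 318 200 [-6.8 33.9 47.9] [32 44 30] | 305 201 [21.8 26.5 55.9] [71 98 74] | 306 201 [20.7 29.  58.1] [76 99 77] | 307 201 [18.4 29.3 56.7] [ 72 100  80] | 308 201 [16.5 30.5 56.8] [ 69 102  82] | 309 201 [14.8 31.8 57.1] [ 67 101  81] | 311 201 [10.7 33.5 56.3] [ 77 113  90] | 312 201 [ 8.8 34.5 56.1] [ 79 104  80] | 313 201 [ 6.5 34.9 55. ] [87 98 89] | 314 201 [ 2.8 32.8 49.8] [113 122 124] | 315 201 [ 2.
[... 618 characters left out ...]
14 204 [ 9.  43.5 55.9] [58 71 49] | 315 204 [ 2.4 36.5 42.5] [72 76 72] | 316 204 [ 4.2 43.9 52.8] [110 113 115] | 317 204 [ 2.9 46.  54.5] [134 139 140] | 318 204 [ 1.6 48.1 56.1] [119 123 124] | 315 205 [ 9.4 48.5 58.5] [50 54 47] | 316 205 [ 3.8 43.2 47.9] [78 79 79] | 317 205 [ 4.  47.8 53.6] [107 111 112] | 318 205 [ 2.6 49.8 55.2] [112 116 117] | 315 206 [ 8.7 47.3 52.7] [37 42 31] | 316 206 [ 6.  46.9 50.2] [51 52 48] | 317 206 [ 4.5 48.7 51.4] [67 70 68] | 318 206 [ 4.  52.2 55.3] [77 80 79] | 317 207 [ 4.7 48.9 47.9] [39 43 37] | 318 207 [ 1.3 47.6 43.8] [41 44 40] | 316 211 [ 6.3 47.2 31.4] [37 41 33] | [[128. 171.]
 [173. 228.]
 [220. 286.]
 [268. 345.]
 [313. 400.]
 [527. 665.]]
```

View pics/n4.png

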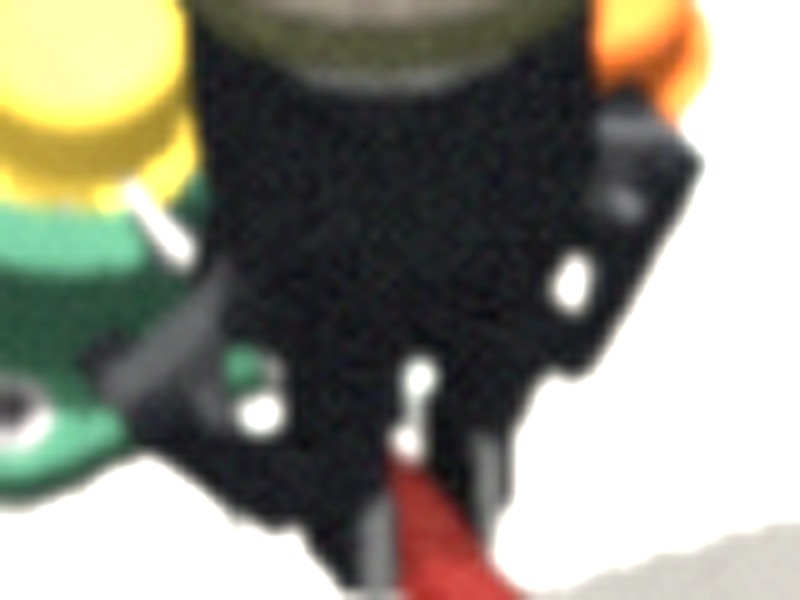

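```bash
python3 - <<'E'
from h import *
z=np.load('/tmp/side.npz'); s,d=z['p'],z['d']; Ru=R.from_euler('z',YAW,degrees=True)
W=world('side',d);U=Ru.inv().apply((W-C).reshape(-1,3)).reshape(W.shape); hsv=cv2.cvtColor(s,cv2.COLOR_BGR2HSV)
k=(cv2.inRange(hsv,(20,100,60),(36,255,255))>0); rr=np.hypot(U[...,0],U[...,1]); phi=np.degrees(np.arctan2(U[...,0],U[...,1]))
for a in range(0,100,15):
    m=k&(rr>27)&(rr<36)&(U[...,2]<62)&(phi>=a)&(phi<a+15); print(a,m.sum(),np.round(np.nanmedian(U[m][:,2]) if m.any() else 0,1))
pr=lambda P:np.round(proj('side',C+Ru.apply(P)),1).tolist()
print('flange edge seated',pr([[x,(32.5**2-x*x)**.5,49.9] for x in(6,0,-6)]),'lifted',pr([[x,(32.5**2-x*x)**.5,56] for x in(6,0,-6)]))
print('dome top +y rim',pr([[0,20,75.5],[0,-20,75.5],[20,0,75.5]]))
# turquoise top-plane bias
k2=(cv2.inRange(hsv,(80,100,40),(95,255,255))>0); q=W[k2]; q=q[(q[:,0]>600)]; t=q[q[:,2]>np.percentile(q[:,2],95)-6]
for _ in range(3):
    x=np.linalg.lstsq(np.c_[t[:,:2]-t[:,:2].mean(0),np.ones(len(t))],t[:,2],rcond=None)[0]; e=t[:,2]-np.c_[t[:,:2]-t[:,:2].mean(0),np.ones(len(t))]@x; t=t[abs(e)<2.5]
print('turq slopes',np.degrees(np.arctan(x[:2])),x[2],len(t))
b=cv2.resize(s[170:220,290:340],(600,600),interpolation=cv2.INTER_NEAREST)
cv2.imwrite('pics/n5.png',np.clip(b*1.5,0,255).astype(np.uint8))
E
```

```text
0 0 0
15 3 57.1
30 2 58.6
45 2 57.4
60 5 50.5
75 5 51.8
90 7 50.6
flange edge seated [[312.5, 201.3], [315.0, 200.3], [317.2, 199.0]] lifted [[312.5, 199.7], [315.0, 198.7], [317.2, 197.4]]
dome top +y rim [[312.0, 189.5], [302.9, 177.1], [299.5, 186.9]]
turq slopes [ 0.4768063  -1.48219761] 37.81345851272883 385
```

View pics/n5.png

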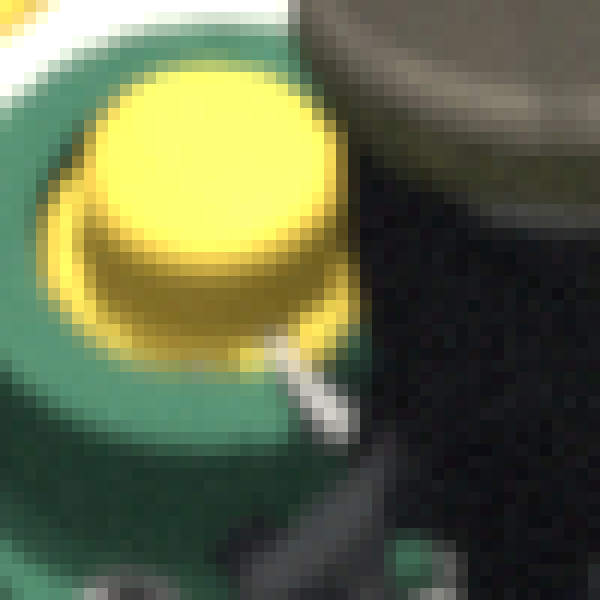

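The picture shows the blade lying on top of the yellow flange, with its tip at the dome foot near pixel (312,198). It did not go under, and the cap is still seated. I withdraw and measure the tool in the hand before retrying.

Call:
jog_arm([
  [[20, 0, -5], [0, 0, 0]],
  [[50, 0, -25], [0, 0, 0]],
  [[70, 0, -50], [0, 0.06, 0]],
  [[70, 0, -60], [0, 0.12, 0]],
  [[70, 0, -60], [0, 0.12, 0]],
  [[70, 0, -60], [0, 0.12, 0]],
  [[70, 0, -60], [0, 0.12, 0]],
])

```text
time: 8.35
tool_pos: [558.6, 132.5, 124.4]
tcp_rot: [-180.0, -13.8, 94.4]
ft_force: [-0.7, 0.3, 0.1]
finger_gap: 18.1
grip_force: 108.0
```

```bash
cat > meas.py <<'E'
from h import *
p,Q=pose(); print(np.round(p,1),r.sense()['finger_gap'])
for n in('top','side'):
    s,d=snap(n); W=world(n,d); T=Q.inv().apply((W-p).reshape(-1,3)).reshape(W.shape)  # tool frame
    m=(abs(T[...,1])<12)&(abs(T[...,2]+7)<22)&(T[...,0]>-135)&(T[...,0]<-15)
    hsv=cv2.cvtColor(s,cv2.COLOR_BGR2HSV); red=(cv2.inRange(hsv,(0,120,40),(10,255,255))>0)|(cv2.inRange(hsv,(172,120,40),(180,255,255))>0)
    m2=red&(abs(T[...,1])<20)&(abs(T[...,2]+7)<30)&(T[...,0]>-50)&(T[...,0]<75)
    for lo in range(-135,75,10):
        for nm,k in(('any',m),('red',m2)):
            q=T[k&(T[...,0]>=lo)&(T[...,0]<lo+10)]
            if len(q)>2: print(n,nm,lo,len(q),np.round(np.median(q,0),1),np.round(np.percentile(q[:,2],[10,90]),1))
E
python3 meas.py
```

```text
[558.6 132.5 124.4] 18.095625125998428
top any -105 8 [-100.2   -0.    -8. ] [-9.9 -5.1]
top any -95 10 [-90.    0.5  -7.5] [-8.9 -6.3]
top any -85 8 [-80.6  -0.1  -7.7] [-9.1 -5.7]
top any -75 10 [-70.9  -1.   -7.3] [-10.7  -5.4]
top any -65 7 [-61.6  -1.1  -7.3] [-9.7 -6. ]
top red 15 20 [ 22.7  -7.5 -13.2] [-15.5  -8. ]
top red 25 36 [ 30.1  -2.6 -15.8] [-17.5 -10. ]
side any -115 8 [-110.6    2.6   -8.1] [-10.6  -7. ]
side any -105 6 [-101.2    2.1   -8.8] [-9.  -8.6]
side any -75 8 [-70.    2.8  -8.5] [-9.8 -7.4]
side any -65 8 [-60.1   3.3  -8.8] [-10.9  -7.8]
side any -25 3 [-15.5  -7.7 -11.7] [-15.8 -11.6]
side red -15 4 [ -9.2  -0.8 -16.7] [-18.8 -15.6]
side red -5 23 [  1.4   0.5 -17.8] [-19.2 -16.6]
side red 5 37 [ 10.    3.4 -16.8] [-18.6 -13.2]
side red 15 47 [ 19.9   5.9 -16.3] [-18.1 -11. ]
side red 25 43 [ 30.    6.7 -16.1] [-18.  -10.3]
side red 35 54 [ 39.6   5.7 -16.2] [-17.8 -10.6]
side red 45 51 [ 49.4   3.9 -13.1] [-17.4  -8.8]
```

```bash
cat > m2.py <<'E'
from h import *
p,Q=pose()
for n in('top','side'):
    z=np.load('/tmp/%s.npz'%n); s,d=z['p'],z['d']; g=s.astype(float).mean(2)
    W=world(n,d); T=Q.inv().apply((W-p).reshape(-1,3)).reshape(W.shape)
    for x in range(-130,-84,3):
        c=proj(n,p+Q.apply([x,0,-6.5]))[0]; e=proj(n,p+Q.apply([x,8,-6.5]))[0]-c; e/=np.linalg.norm(e)
        pr=[cv2.getRectSubPix(s,(1,1),tuple((c+e*k).astype(float))).mean() for k in np.arange(-4,4.1,1)]
        u,v=np.round(c).astype(int); w=T[v-1:v+2,u-1:u+2,2].ravel()
        print(n,x,np.round(c,1),np.round(pr).astype(int),'zt',np.round(np.sort(w)[:3],0))
    if n=='side':
        hsv=cv2.cvtColor(s,cv2.COLOR_BGR2HSV); red=cv2.inRange(hsv,(0,120,40),(10,255,255))>0
        q=T[red&(abs(T[...,1])<20)&(abs(T[...,2]+7)<25)]; print('butt x',np.percentile(q[:,0],[98,99.5,100]))
E
python3 m2.py
```

```text
top -130 [305.7 201.9] [55 53 54 56 55 55 55 56 55] zt [-399. -399. -398.]
top -127 [304.4 201.9] [54 55 54 53 53 53 54 55 57] zt [-387. -386. -386.]
top -124 [303. 202.] [56 56 54 56 53 54 53 56 54] zt [-382. -380. -379.]
top -121 [301.7 202.1] [55 53 55 54 55 56 54 56 57] zt [-374. -373. -373.]
top -118 [300.3 202.1] [52 56 54 53 55 55 54 57 56] zt [-362. -361. -360.]
top -115 [299.  202.2] [53 55 57 56 56 53 51 51 50] zt [-355. -354. -354.]
top -112 [297.6 202.3] [53 53 54 55 54 53 52 53 52] zt [-348. -347. -347.]
top -109 [296.3 202.3] [69 72 77 76 76 74 80 92 99] zt [-334. -334. -333.]
top -106 [294.9 202.4] [129 132 136 127 119 118 128 138 139] zt [-328. -327. -326.]
top -103 [293.5 202.5] [143 142 142 132 121 128 138 141 141] zt [-9. -8. -6.]
top -100 [292.2 202.5] [141 141 141 132 119 126 139 141 140] zt [-11.  -9.  -9.]
top -97 [290.8 202.6] [140 141 143 135 121 124 138 139 138] zt [-11.  -9.  -9.]
top -94 [289.4 202.7] [142 141 142 135 119 121 135 139 139] zt [-10.  -8.  -8.]
top -91 [288.1 202.8] [140 141 138 125 120 117 134 141 140] zt [-10.  -9.  -8.]
top -88 [286.7 202.
[... 712 characters left out ...]
00  67  48] zt [-11.  -9.  -9.]
side -106 [332.  207.4] [ 23  35  65 102 131 131 103  77  64] zt [-9. -9. -9.]
side -103 [332.8 208.2] [ 30  33  50  84 119 128 104  81  74] zt [-109. -107.   -9.]
side -100 [333.5 209. ] [ 37  38  44  65 100 114 100  81  77] zt [-107. -107. -107.]
side -97 [334.3 209.8] [31 39 43 49 66 81 77 70 71] zt [-107. -107. -106.]
side -94 [335.1 210.7] [22 29 38 45 48 53 56 55 58] zt [-107. -107. -106.]
side -91 [335.9 211.5] [20 22 29 40 44 47 48 49 49] zt [-107. -106. -106.]
side -88 [336.7 212.3] [18 20 23 31 38 42 44 46 47] zt [-108. -107. -106.]
side -85 [337.4 213.2] [18 18 26 32 34 37 37 41 42] zt [-106. -106. -106.]
butt x [51.96664875 52.40815009 52.49365281]
```

```bash
python3 - <<'E'
from h import *
cap(); cap()
Ru=R.from_euler('z',YAW,degrees=True)
z=np.load('/tmp/side.npz'); s,d=z['p'],z['d']; W=world('side',d);U=Ru.inv().apply((W-C).reshape(-1,3)).reshape(W.shape); hsv=cv2.cvtColor(s,cv2.COLOR_BGR2HSV)
k=(cv2.inRange(hsv,(20,100,60),(36,255,255))>0); rr=np.hypot(U[...,0],U[...,1]); phi=np.degrees(np.arctan2(U[...,0],U[...,1]))
for a in range(-120,140,20):
    m=k&(rr>26)&(rr<34)&(U[...,2]<66)&(phi>=a)&(phi<a+20); print(a,m.sum(),np.round(np.nanmedian(U[m][:,2]) if m.any() else 0,1))
a=cv2.imread('pics/side1.png')
for nm,I in(('first',a),('now',s)):
    h=cv2.cvtColor(I,cv2.COLOR_BGR2HSV); m=(cv2.inRange(h,(20,140,60),(36,255,255))>0)[165:215,288:325]; print(nm,m.sum(),cv2.boundingRect(m.astype(np.uint8)),[c.mean().round(2) for c in np.nonzero(m)])
cv2.imwrite('pics/n6.png',np.clip(np.hstack([cv2.resize(x[170:220,285:335],(400,400),interpolation=cv2.INTER_CUBIC) for x in(a,s)])*1.6,0,255).astype(np.uint8))
E
```

```text
captop n 241 slopes deg [-1.16302149 -2.95589889] z0 74.8659357565558 mean [ 0.79965821  1.10415993 74.79268723]
captop n 247 slopes deg [-0.88480604 -2.52321884] z0 74.87049990669884 mean [ 0.75860444  0.97988602 74.81560341]
-120 2 50.7
-100 7 49.9
-80 11 48.9
-60 7 47.7
-40 7 49.8
-20 14 49.3
0 6 52.0
20 4 51.7
40 6 55.6
60 8 51.8
80 9 50.8
100 14 50.2
120 11 50.1
first 581 (0, 0, 34, 37) [np.float64(21.87), np.float64(18.17)]
now 585 (0, 0, 34, 36) [np.float64(21.67), np.float64(18.11)]
```

View pics/n6.png

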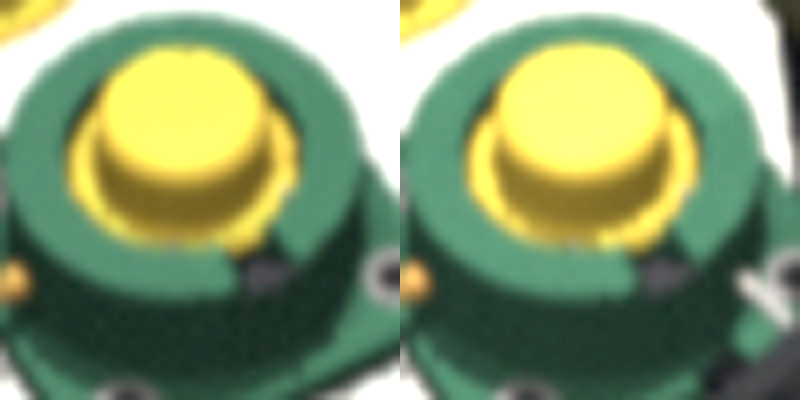

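The views are used up, so I continue by numbers and touch. The left and right crops are identical, so the cap is still fully seated. The notch is at pixel (318,203), as modelled. I re-insert with the corrected tip offset and probe by force to confirm the blade is under the flange.

```bash
sed -i 's/^C=.*/C=np.array([575.3,-70.5,0]); YAW=4.5; TIP=np.array([-118.5,0.4,-6.3])/' h.py; python3 - <<'E'
from h import *
st()
for a in ((62,66.2,40),):
    t,Q=pry(*a); print(rel(t,Q))
E
```

```text
tip [-1.000e-01  8.770e+01  1.026e+02] ang [13.8 -0.   0. ] F unit [-0.3 -0.7 -0.4] M [-0.21 -0.02  0.02] 8.55
(array([-43. ,   0.1, -23.7]), array([4.000e-04, 4.566e-01, 5.000e-04]))
```

Call:
jog_arm([
  [[-10, 0, -24], [0, 0.14, 0]],
  [[-20, 0, -30], [0, 0.28, 0]],
  [[-30, 0, -30], [0, 0.42, 0]],
  [[-43, 0, -24], [0, 0.457, 0]],
  [[-43, 0, -24], [0, 0.457, 0]],
  [[-43, 0, -24], [0, 0.457, 0]],
  [[-43, 0, -24], [0, 0.457, 0]],
])

```text
time: 9.25
tool_pos: [563.2, 86.5, 139.4]
tcp_rot: [179.8, -40.0, 94.7]
ft_force: [0.4, 0.4, 0.3]
finger_gap: 17.7
grip_force: 108.0
```

```bash
python3 meas.py; python3 - <<'E'
from h import *
st()
for a in ((30,37.5,40),(28.5,36.8,40)):
    t,Q=pry(*a); print(rel(t,Q))
E
```

```text
[563.2  86.5 139.4] 17.715806453529957
top any -25 11 [-17.5   3.4 -15. ] [-17.1 -10.3]
top red -25 6 [-17.2   4.6 -14.9] [-16.7 -11.7]
top red -15 20 [ -9.1   2.1 -15.6] [-16.7 -14.4]
top red -5 27 [  0.6   0.9 -15.7] [-17.8 -14.8]
top red 5 34 [ 10.5   0.2 -15. ] [-16.7 -13.8]
top red 15 45 [ 20.2  -2.3 -14.6] [-16.7  -9.5]
top red 25 40 [ 30.1  -2.4 -14.9] [-17.1  -9.6]
top red 35 42 [ 39.8  -0.8 -15.6] [-16.8 -11.7]
top red 45 63 [ 50.7  -1.2 -12.2] [-16.2  -5.8]
side any -95 4 [-86.1   3.6  -9.5] [-10.1  -8.8]
side any -85 4 [-79.    3.7  -9.5] [-10.4  -8. ]
side any -75 3 [-71.4   2.9  -9. ] [-9.5 -8.9]
side red -15 4 [ -5.7   0.7 -18.2] [-18.7 -17.1]
side red -5 11 [  0.7  -1.3 -18.1] [-18.8 -17. ]
side red 5 26 [ 11.1   6.6 -17.7] [-18.7 -12.6]
side red 15 25 [ 19.7   8.  -15.8] [-18.2  -9.2]
side red 25 27 [ 29.3   8.6 -15.6] [-18.6 -10.1]
side red 35 33 [ 40.9   8.4 -15.7] [-18.6  -8.1]
side red 45 87 [ 51.1   3.6 -10.6] [-16.8  -4.2]
tip [ 1.2 62.8 68.3] ang [40.  -0.2  0.1] F unit [-0.1  0.7 -1.3] M [-0.36 -0.07  0.01] 9.35
(array([-44.9,  -0.9,   2.5]), array([0.0016, 0.0006, 0.0037]))
(array([-46.5,  -0.9,   2.1]), array([0.0016, 0.0006, 0.0037]))
```

Call:
jog_arm([
  [[-5, -0.9, 2], [0, 0, 0]],
  [[-20, -0.9, 2], [0, 0, 0]],
  [[-32, -0.9, 2], [0, 0, 0]],
  [[-39, -0.9, 2], [0, 0, 0]],
  [[-45, -0.9, 2], [0, 0, 0]],
  [[-45, -0.9, 2], [0, 0, 0]],
  [[-45, -0.9, 2], [0, 0, 0]],
])

```text
time: 10.05
tool_pos: [564.7, 52.3, 108.1]
tcp_rot: [179.9, -40.1, 94.5]
ft_force: [-0.2, 1.5, 0.4]
finger_gap: 17.8
grip_force: 108.0
```

```bash
python3 -c "
from h import *
st()"
```

```text
tip [-0.4 28.5 36.6] ang [40.1 -0.1 -0. ] F unit [-0.1  1.5  0.4] M [-0.37 -0.03  0.03] 10.05
```

Call:
jog_arm([
  [[0, 0, 1], [0, 0, 0]],
  [[0, 0, 2], [0, 0, 0]],
  [[0, 0, 2], [0, 0, 0]],
])

```text
time: 10.35
tool_pos: [564.8, 53.9, 106.9]
tcp_rot: [179.8, -40.0, 94.6]
ft_force: [0.7, -0.9, 1.1]
finger_gap: 17.6
grip_force: 108.2
```

```bash
python3 -c "
from h import *
st()"
```

```text
tip [-0.1 30.  35.5] ang [40.  -0.1  0. ] F unit [ 0.7 -1.   1.1] M [-0.57 -0.09 -0.06] 10.35
```

Call:
jog_arm([
  [[0, 0, -3], [0, 0, 0]],
  [[0, 0, -5], [0, 0, 0]],
  [[0, 0, -5], [0, 0, 0]],
])

```text
time: 10.65
tool_pos: [565.1, 50.4, 110.8]
tcp_rot: [179.8, -40.0, 94.6]
ft_force: [0.8, -0.2, -0.9]
finger_gap: 18.0
grip_force: 108.1
```

Call:
jog_arm([
  [[0, 0, -2], [0, 0, 0]],
  [[0, 0, -2], [0, 0, 0]],
])

```text
time: 10.85
tool_pos: [565.0, 49.2, 112.1]
tcp_rot: [179.8, -40.0, 94.6]
ft_force: [-0.8, 0.5, -0.8]
finger_gap: 17.6
grip_force: 108.0
```

Call:
jog_arm([
  [[0, 0, -2], [0, 0, 0]],
  [[0, 0, -2], [0, 0, 0]],
])

```text
time: 11.05
tool_pos: [565.2, 47.8, 113.7]
tcp_rot: [179.8, -40.0, 94.6]
ft_force: [-0.3, 0.3, -0.7]
finger_gap: 17.8
grip_force: 107.8
```

```bash
python3 -c "
from h import *
st();cap()"
```

```text
tip [-0.2 23.9 42.3] ang [40.  -0.1 -0. ] F unit [-0.3  0.3 -0.7] M [-0.35 -0.09  0.04] 11.05
captop n 84 slopes deg [ 4.46662773 -1.77569297] z0 75.35264682585421 mean [-2.45706624  0.74213024 75.13770421]
```

Raising the blade 9 mm above the floor contact gave no resistance, so the tip really sits short of the flange edge. I go back down, push deeper and probe again.

Call:
jog_arm([
  [[0, 0, 4], [0, 0, 0]],
  [[0, 0, 7.5], [0, 0, 0]],
  [[-2, 0, 7.5], [0, 0, 0]],
  [[-4, 0, 7.5], [0, 0, 0]],
  [[-5, 0, 7.5], [0, 0, 0]],
  [[-5, 0, 7.5], [0, 0, 0]],
])

```text
time: 11.7
tool_pos: [565.6, 48.7, 105.0]
tcp_rot: [179.8, -40.0, 94.6]
ft_force: [1.3, -2.6, 4.8]
finger_gap: 17.1
grip_force: 108.6
```

```bash
python3 -c "
from h import *
st()"
```

```text
tip [ 0.3 24.8 33.7] ang [40.  -0.2 -0. ] F unit [ 1.1 -2.7  4.8] M [-0.63 -0.03  0.04] 11.7
```

Call:
jog_arm([
  [[0, 0, -2], [0, 0, 0]],
  [[0, 0, -4], [0, 0, 0]],
  [[0, 0, -4], [0, 0, 0]],
])

```text
time: 12.0
tool_pos: [565.3, 46.3, 107.7]
tcp_rot: [179.8, -40.0, 94.6]
ft_force: [1.3, 0.1, 1.6]
finger_gap: 17.8
grip_force: 108.0
```

```bash
python3 -c "
from h import *
st();cap()"
```

```text
tip [-0.3 22.4 36.3] ang [40.  -0.1 -0. ] F unit [ 1.3 -0.   1.6] M [-0.44 -0.12 -0.04] 12.0
captop n 80 slopes deg [ 2.88042108 -2.50333825] z0 75.42896616476607 mean [ 0.23908748  2.75179916 75.32068912]
```

Call:
jog_arm([
  [[0, 0, -2], [0, 0, 0]],
  [[0, 0, -2], [0, 0, 0]],
])

```text
time: 12.25
tool_pos: [565.0, 45.2, 108.9]
tcp_rot: [179.9, -40.1, 94.6]
ft_force: [-0.9, 0.3, 0.3]
finger_gap: 17.4
grip_force: 107.9
```

```bash
python3 -c "
from h import *
st()"
```

```text
tip [-0.7 21.4 37.5] ang [40.1 -0.1  0. ] F unit [-0.9  0.3  0.3] M [-0.44 -0.06  0.03] 12.25
```

Call:
jog_arm([
  [[0, 0, -2], [0, 0, 0]],
  [[0, 0, -2], [0, 0, 0]],
])

```text
time: 12.45
tool_pos: [565.2, 43.9, 110.6]
tcp_rot: [179.9, -40.1, 94.6]
ft_force: [0.2, -0.1, -0.7]
finger_gap: 17.7
grip_force: 107.9
```

```bash
python3 -c "
from h import *
st();cap()"; python3 meas.py | grep side
```

```text
tip [-0.6 20.1 39.2] ang [40.1 -0.1 -0. ] F unit [ 0.2 -0.2 -0.7] M [-0.33  0.03 -0.  ] 12.45
captop n 80 slopes deg [ 0.45068019 -0.97064775] z0 75.21206370614281 mean [-1.17703057 -0.26279063 75.20725753]
side any -115 18 [-108.8    2.2   -7.1] [-14.6  -0.9]
side any -105 25 [-98.2   1.4   1.6] [-10.8  13.8]
side any -95 37 [-92.2   5.4   2.2] [-5.8  9.2]
side any -85 3 [-78.7   2.9  -4.6] [-4.9 -3.1]
side red -15 3 [ -9.3   1.  -16.6] [-17.  -14.1]
side red -5 7 [  0.5   3.  -17. ] [-18.2 -15.6]
side red 5 17 [ 11.1   4.  -17. ] [-17.9 -13.5]
side red 15 19 [ 20.    9.7 -15. ] [-18.4  -7.6]
side red 25 18 [ 29.5   9.8 -16.3] [-18.5 -10.4]
side red 35 41 [ 42.2   9.2 -15.7] [-18.8  -6.6]
side red 45 54 [ 47.6   3.  -10. ] [-16.1  -4.2]
```

```bash
cat > asc.py <<'E'
from h import *
s,d=snap('side'); hsv=cv2.cvtColor(s,cv2.COLOR_BGR2HSV); W=world('side',d); Ru=R.from_euler('z',YAW,degrees=True);U=Ru.inv().apply((W-C).reshape(-1,3)).reshape(W.shape)
def c(p,q):
    h,S,v=map(int,p)
    if v<38: return '#'
    if S>=95 and 18<=h<=38: return 'Y' if v>110 else 'y'
    if S>=80 and 38<h<100: return 'G'
    if S>120 and (h<12 or h>170): return 'R'
    return '*' if v>110 else '+'
print('cols 300..')
for v in range(190,218): print(v,''.join(c(hsv[v,u],s[v,u]) for u in range(300,345)))
p,Q=pose(); ax=[p+Q.apply(TIP+[a,0,0]) for a in (0,5,10,20,40,60)]; print(np.round(proj('side',ax),1).tolist())
e=C+Ru.apply([[x,(32.5**2-x*x)**.5,49.9] for x in(10,5,0,-5)]); print('edge',np.round(proj('side',e),1).tolist())
E
python3 asc.py
```

```text
cols 300..
190 #########+yyyyy#########GGGGGGGG########+++++
191 y#########+yyyy#########+GGGGGGG#####+##+++++
192 yyy#########+y+#########+GGGGGGG####+++#+++++
193 yyyy#####################GGGGGGG####+++++++++
194 yyyyy####################+GGGGGG####+++++++++
195 yyyyyy###################+GGGGGGG###+++++++++
196 yyyyyyyy##################+GGGGGG###+++++++++
197 yyyyyyyyyy###############+++G#GGG####++++++++
198 yyyyyyyyyyyy+###########+++++#GGGG###++++++++
199 yyyyyyyyyyyyy+yy+#######+++++#GGGG###++++++++
200 GyyyyyyyyyyyyyyyG#######++++++GG+++###+++++++
201 G++GGG++yyyG+++++########++++++++++###+++++++
202 GGGGGGGGGGGGG++++++######++++++++++###+++++++
203 GGGGGGGGGGGGGG++++++#####++++++R**RRR##++++++
204 GGGGGGGGGGGGGGG##+++######+++++RRRRRRRR++++++
205 GGGGGGGGGGGGGGG###########+++++RRRRRRRRR+*+++
206 GGGGGGGGGGGGGGG###########+++++RRRRRRRRRRRRR+
207 ##GGGGGGGGGGGG#############+++++RRRRRRRRRRRRR
208 #######GGGG#G##############+++++RRRRRRRRRRRRR
209 ###########################++++++RRRRRRRRRRRR
210 ##########G#################+++++RRRRRRRRRRRR
211 ############################+++++RRRRRRRRRRRR
212 #######G####G###############+++++RRRRRRRRRRRR
213 ############################++++++RRRRRRRRRRR
214 ########################GGG++++++++++RRRRRRRR
215 ########G##########GGGGGGGGG+++++++++++RRRRRR
216 GGGGGGGG#GGGGGG#GGGGGGGGGGGGG++++++++++++RRRR
217 ++++GGGGGGGGGGGGGGGGGG#GG#G++++++++++++++++++
[[312.4, 199.2], [313.3, 199.5], [314.2, 199.9], [315.9, 200.6], [319.5, 202.1], [323.2, 203.7]]
edge [[310.7, 201.7], [313.0, 201.2], [315.0, 200.3], [316.9, 199.3]]
```

The shaft shows in the notch, disappearing under the yellow flange edge near (313,200). I lever again, this time with the tip deeper.

```bash
cat > lv.py <<'E'
from h import *
import sys
st(); cap()
S,H=float(sys.argv[1]),float(sys.argv[2])
for th in map(float,sys.argv[3:]):
    t,Q=lever(th,S,H); a,b=rel(t,Q); print(th,a.tolist(),b.tolist())
E
python3 lv.py 30 1.8 39 36 33 30 27 24 21 18
```

```text
tip [-0.5 20.1 39.1] ang [40.  -0.1  0. ] F unit [-0.2  1.  -1.1] M [-0.34  0.01 -0.  ] 12.65
captop n 80 slopes deg [ 2.74749637 -1.11327377] z0 75.4126405273718 mean [-1.08030468  0.29840302 75.3549983 ]
39.0 [0.7, 0.6, 9.6] [0.0013, -0.0183, 0.0011]
36.0 [0.3, 0.6, 14.2] [0.0013, -0.0707, 0.0011]
33.0 [-0.4, 0.6, 18.8] [0.0013, -0.123, 0.001]
30.0 [-1.3, 0.6, 23.3] [0.0013, -0.1754, 0.001]
27.0 [-2.5, 0.6, 27.8] [0.0014, -0.2277, 0.001]
24.0 [-3.9, 0.6, 32.2] [0.0014, -0.2801, 0.0009]
21.0 [-5.5, 0.6, 36.6] [0.0014, -0.3325, 0.0009]
18.0 [-7.3, 0.6, 40.8] [0.0015, -0.3848, 0.0009]
```

Call:
jog_arm([
  [[0.3, 0.5, 5], [0, -0.01, 0]],
  [[0.7, 0.5, 9.6], [0, -0.018, 0]],
  [[0.3, 0.5, 14.2], [0, -0.071, 0]],
  [[-0.4, 0.5, 18.8], [0, -0.123, 0]],
  [[-1.3, 0.5, 23.3], [0, -0.175, 0]],
  [[-2.5, 0.5, 27.8], [0, -0.228, 0]],
  [[-3.9, 0.5, 32.2], [0, -0.28, 0]],
  [[-3.9, 0.5, 32.2], [0, -0.28, 0]],
  [[-3.9, 0.5, 32.2], [0, -0.28, 0]],
])

```text
time: 13.6
tool_pos: [563.8, 62.3, 83.3]
tcp_rot: [179.9, -24.1, 94.6]
ft_force: [-1.4, -0.9, -0.1]
finger_gap: 17.0
grip_force: 109.5
```

```bash
python3 lv.py 30 1.8 21 18 15 12; python3 asc.py | head -18
```

```text
tip [-0.5 22.6 40.7] ang [24.1 -0.1  0.1] F unit [-1.5 -0.8 -0.1] M [-0.35  0.35 -0.05] 13.6
captop n 136 slopes deg [-3.20039445 -0.61718363] z0 75.96876592760162 mean [ 7.9056603  -2.22425997 75.5506767 ]
21.0 [-0.5, 0.6, 4.2] [0.0004, -0.0539, 0.0007]
18.0 [-1.1, 0.6, 8.8] [0.0004, -0.1062, 0.0007]
15.0 [-1.9, 0.6, 13.4] [0.0004, -0.1586, 0.0007]
12.0 [-3.0, 0.6, 17.9] [0.0004, -0.211, 0.0007]
cols 300..
190 yyyyYYyyy+##################################+
191 yyyyyyyyy++##################################
192 yyyyyyyy+++##################################
193 yyyyyyy++++##################################
194 yyyyyy++++++#################################
195 yyyyy++++++#++yyy############################
196 y##++++++++++yyyyy###########################
197 y##++++++++++yyyyyy###############G##########
198 ##++++##+++++yyyyyG##############GGG#########
199 ##++######++++yyyy+##############GGGG########
200 ###########++++yyG###############++++########
201 G###########++++++###############++++########
202 GG###########++++++##############++++########
203 GGG###########+++*++##############++#########
204 GGGG###########++**+++#######################
205 GGGGG###########++**++###############+#######
206 GGGGGG###########++**++############+++#######
```

Call:
jog_arm([
  [[-0.5, 0.3, 4.2], [0, -0.054, 0]],
  [[-1.1, 0.3, 8.8], [0, -0.106, 0]],
  [[-1.9, 0.3, 13.4], [0, -0.159, 0]],
  [[-1.9, 0.3, 13.4], [0, -0.159, 0]],
])

```text
time: 14.1
tool_pos: [563.9, 66.2, 69.8]
tcp_rot: [180.0, -14.9, 94.6]
ft_force: [-0.3, -1.2, -1.5]
finger_gap: 16.9
grip_force: 110.4
```

```bash
python3 lv.py 30 1.8 12 9 6 3; python3 asc.py | head -18
```

```text
tip [-0.1 21.1 45.4] ang [14.9 -0.   0.1] F unit [-0.4 -1.2 -1.5] M [-0.31 -0.   -0.24] 14.1
captop n 204 slopes deg [-1.72793347 -2.18578429] z0 76.4003056162878 mean [ 3.56990688  0.4800553  76.27428867]
12.0 [-0.6, 0.1, 4.5] [0.0005, -0.0522, 0.0011]
9.0 [-1.2, 0.1, 9.1] [0.0006, -0.1046, 0.0011]
6.0 [-2.0, 0.1, 13.7] [0.0006, -0.157, 0.0011]
3.0 [-3.1, 0.1, 18.2] [0.0006, -0.2093, 0.0011]
cols 300..
190 yYYYYYYYYYYYYyy##############################
191 yyyYYYYYYYyyyyy##############################
192 yyyyyyyyyyyyyyy##############################
193 yyyyyyyyyyyyyyy##############################
194 yyyyyyyyyyyyyyy##############################
195 yyyyyyyyyyyyyyy##############################
196 Yyyyyyyyyyyyyyy##############################
197 YYYYYyyyYyYYYYy##############################
198 YYYYYYYYYYYYYYy##############################
199 YYYYYYYYYYYYYYy+#############################
200 +*YYYYYYYYYYYy++#############################
201 GG++G+++GGGG++++#############################
202 GGGGGGGGGGG+++++#############################
203 GGGGGGGGGGG+++++#############################
204 GGGGGGGGGG+++++##+++#########################
205 GGGGG+##++++++###++++########################
206 GGGG####++++++##+++*++#######################
```

The blade is now under the flange: the yellow is unbroken and the cap top is 1.5 mm higher. I carry on down.

Call:
jog_arm([
  [[-0.6, 0, 4.5], [0, -0.052, 0]],
  [[-1.2, 0, 9.1], [0, -0.105, 0]],
  [[-2, 0, 13.7], [0, -0.157, 0]],
  [[-2, 0, 13.7], [0, -0.157, 0]],
])

```text
time: 14.6
tool_pos: [564.3, 67.4, 56.4]
tcp_rot: [179.9, -5.9, 94.5]
ft_force: [0.2, 0.3, 0.0]
finger_gap: 16.8
grip_force: 108.3
```

```bash
python3 lv.py 30 1.3 6 3 0 -3; python3 asc.py | head -18
```

```text
tip [ 0.3 19.8 50.5] ang [ 5.9 -0.1  0. ] F unit [0.2 0.3 0. ] M [-0.12  0.12 -0.08] 14.6
captop n 247 slopes deg [ 0.677474   -2.13264159] z0 78.66587701831008 mean [ 1.43301803  2.74106578 78.58074798]
6.0 [0.4, -0.3, 1.0] [0.0013, -0.0, 0.0008]
3.0 [-0.0, -0.3, 5.6] [0.0013, -0.0524, 0.0008]
0.0 [-0.6, -0.3, 10.2] [0.0013, -0.1047, 0.0007]
-3.0 [-1.5, -0.3, 14.8] [0.0014, -0.1571, 0.0007]
cols 300..
190 yyYYYYYYYYyyyyyyyyyy#########################
191 yyyyyyyyyyyyyyyyyYYy#########################
192 yyyyyyyyyyyyyyyyYYYy#########################
193 yyyyyyyyyyyyyyyYYYYy#########################
194 yyyyyyyyyyyyyyYYYYYy#########################
195 YyyyyyyyyyyYYYYYYYYy#########################
196 YYYYYYyYYYYYYYYYYYYy#########################
197 YYYYYYYYYYYYYYYYYYy+#########################
198 YYYYYYYYYYYYYYYYyy+G#########################
199 YYYYYYYYYYYYY**yy+GG#########################
200 GYYYYYYYYYYy***++############################
201 GG++GGG++++G++**++###########################
202 GGGGGGGGGGGGG+***++##########################
203 GGGGGGGGGGGGGG+**++##########################
204 GGGGGGGGGGGGGG++**++#########################
205 GGGGGGGGGGGGGGG++*++#########################
206 GGGGGGGGGGGGGGG+++++#########################
```

The cap centre is up 3.8 mm, so its edge is up about 7.6 mm and the load is gone. I go a little further to be sure, then draw the blade straight out.

Call:
jog_arm([
  [[0, 0, 5.6], [0, -0.052, 0]],
  [[-0.3, 0, 8], [0, -0.08, 0]],
  [[-0.3, 0, 8], [0, -0.08, 0]],
])

```text
time: 15.0
tool_pos: [564.4, 67.6, 48.7]
tcp_rot: [179.9, -1.3, 94.5]
ft_force: [0.0, -0.1, 0.1]
finger_gap: 16.6
grip_force: 108.3
```

Call:
jog_arm([
  [[10, 0, 0], [0, 0, 0]],
  [[30, 0, 0], [0, 0, 0]],
  [[60, 0, 0], [0, 0, 0]],
  [[60, 0, 0], [0, 0, 0]],
  [[60, 0, 0], [0, 0, 0]],
  [[60, 0, 0], [0, 0, 0]],
])

```text
time: 15.6
tool_pos: [559.8, 126.9, 50.1]
tcp_rot: [179.9, -1.3, 94.5]
ft_force: [0.3, 0.5, 0.0]
finger_gap: 17.0
grip_force: 108.2
```

```bash
python3 - <<'E'
from h import *
st();cap()
p,Q=pose(); print(p)
# handle pitch in hand, side camera: top surface of red handle in tool frame, and shaft
E
python3 meas.py
```

```text
tip [ 0.4 79.4 53.7] ang [ 1.3 -0.1 -0. ] F unit [0.3 0.5 0. ] M [-0.   -0.01 -0.04] 15.6
captop n 248 slopes deg [-2.4728596  -1.71444119] z0 78.60092319890214 mean [ 1.15443058  2.53629846 78.47515213]
[559.82546234 126.61887254  50.12260048]
[559.8 126.6  50.1] 16.668615600182935
top any -125 6 [-119.     2.2   -5.9] [-7.4 -4.6]
top any -115 10 [-110.     1.9   -7.3] [-8.9 -5. ]
top any -105 7 [-98.5   1.2  -7.3] [-9.6 -5.4]
top any -95 8 [-90.5   1.3  -5.5] [-7.1 -3.8]
top any -85 8 [-79.1   0.9  -6. ] [-7.4 -3.6]
top any -75 8 [-69.9   0.7  -6.7] [-8.2 -4.4]
top any -65 8 [-60.8   0.5  -6.4] [-7.1 -2.9]
top any -55 7 [-50.6  -0.1  -6.2] [-8.5 -3.5]
side any -125 10 [-119.2    3.7   -7.2] [-8.1 -5. ]
side any -115 6 [-110.     4.6   -7.8] [-10.   -5.7]
side any -105 10 [-98.4   4.1  -7.9] [-9.9 -6.6]
side any -95 8 [-88.6   3.7  -8. ] [-8.9 -5.4]
side any -85 8 [-79.5   3.2  -6.5] [-7.8 -5.7]
side any -75 8 [-70.1   3.8  -7.6] [-9.3 -6.6]
side any -45 4 [-38.3   8.5  -5.3] [-7.6 -4.3]
side red -5 18 [  0.8  -0.7 -13.3] [-15.  -11.2]
side red 5 43 [ 10.6   4.5 -12. ] [-14.9  -6.6]
side red 15 39 [ 20.1   6.2 -11.9] [-14.7  -6.3]
side red 25 46 [ 30.1   6.2 -11.9] [-14.2  -6.3]
side red 35 51 [39.5  4.  -9.9] [-14.2  -3.7]
```

The cap stays up: its top is at 78.6 mm with the blade withdrawn. I lay the screwdriver back where it was.

```bash
python3 - <<'E'
from h import *
Q=R.from_euler('xyz',[180,0,87.3],degrees=True)
print(rel([475,166,40],Q))
E
```

```text
(array([ 45.7, -81.5,  11. ]), array([ 0.0004, -0.023 ,  0.1246]))
```

Call:
jog_arm([
  [[25, -42, 0], [0, -0.01, 0.06]],
  [[46, -82, 8], [0, -0.023, 0.125]],
  [[46, -82, 11], [0, -0.023, 0.125]],
  [[46, -82, 11], [0, -0.023, 0.125]],
  [[46, -82, 11], [0, -0.023, 0.125]],
  [[46, -82, 11], [0, -0.023, 0.125]],
])

```text
time: 16.35
tool_pos: [476.1, 166.5, 41.0]
tcp_rot: [179.9, -0.0, 87.3]
ft_force: [0.4, -0.0, 0.2]
finger_gap: 16.4
grip_force: 108.3
```

Call:
jog_arm([
  [[0, 0, 20], [0, 0, 0]],
  [[0, 0, 28], [0, 0, 0]],
  [[0, 0, 30], [0, 0, 0]],
  [[0, 0, 31.5], [0, 0, 0]],
  [[0, 0, 32], [0, 0, 0]],
  [[0, 0, 32], [0, 0, 0]],
])

```text
time: 16.95
tool_pos: [474.9, 167.0, 8.5]
tcp_rot: [179.9, -0.0, 87.3]
ft_force: [0.3, -0.1, -1.2]
finger_gap: 16.8
grip_force: 108.3
```

Call:
jog_arm([
  [[0, 0, 0.8], [0, 0, 0]],
  [[0, 0, 1.6], [0, 0, 0]],
  [[0, 0, 1.6], [0, 0, 0]],
])

```text
time: 17.25
tool_pos: [475.1, 166.9, 7.5]
tcp_rot: [179.9, -0.0, 87.3]
ft_force: [-3.1, -2.2, 8.1]
finger_gap: 16.4
grip_force: 109.4
```

Call:
jog_arm([
  [[0, 0, 0.8], [0, 0, 0]],
  [[0, 0, 1.2], [0, 0, 0]],
  [[0, 0, 1.2], [0, 0, 0]],
])

```text
time: 17.55
tool_pos: [475.3, 166.9, 7.1]
tcp_rot: [179.9, 0.0, 87.3]
ft_force: [-5.8, -3.6, 16.3]
finger_gap: 16.7
grip_force: 110.6
```

Touching the bench. I open gently, then rise.

Call:
jog_arm([
  [[0, 0, -0.8], [0, 0, 0]],
  [[0, 0, -0.8], [0, 0, 0]],
  [[0, 0, -0.8], [0, 0, 0]],
  [[0, 0, -0.8], [0, 0, 0]],
  [[0, 0, -0.8], [0, 0, 0]],
  [[0, 0, -0.8], [0, 0, 0]],
], grip=60, force=40)

```text
time: 18.15
tool_pos: [474.3, 166.8, 5.9]
tcp_rot: [180.0, 0.0, 87.3]
ft_force: [-0.3, -0.1, -0.1]
finger_gap: 60.3
grip_force: 0.0
```

Call:
jog_arm([
  [[0, 0, -40], [0, 0, 0]],
  [[0, 0, -90], [0, 0, 0]],
  [[0, 0, -130], [0, 0, 0]],
  [[0, 0, -130], [0, 0, 0]],
  [[0, 0, -130], [0, 0, 0]],
], grip=80)

```text
time: 18.65
tool_pos: [475.3, 167.1, 137.3]
tcp_rot: [179.8, -0.0, 87.3]
ft_force: [-0.1, -0.2, -0.5]
finger_gap: 80.1
grip_force: 0.0
```

```bash
python3 - <<'E'
from h import *
for n in ('side','top'):
    s,d=snap(n);W=world(n,d);hsv=cv2.cvtColor(s,cv2.COLOR_BGR2HSV)
    k=(cv2.inRange(hsv,(0,100,50),(12,255,255))>0)&(abs(W[...,0]-475)<50)&(abs(W[...,1]-174)<70)&(W[...,2]<40); q=W[k]
    if len(q)>9: print(n,len(q),cv2.minAreaRect(q[:,:2].astype(np.float32)),np.percentile(q[:,2],[5,50,95]))
    # cap centre of the dome top
    k=(cv2.inRange(hsv,(20,100,60),(36,255,255))>0); t=W[k]; t=t[(np.hypot(t[:,0]-575,t[:,1]+70)<45)&(t[:,2]>72)]
    if len(t)>9: print(n,'dome',len(t),cv2.minEnclosingCircle(t[:,:2].astype(np.float32)),np.median(t,0))
cap()
Q=R.from_euler('xyz',[180,0,94.5],degrees=True); print(rel([574.5,-70,150],Q), rel([574.5,-70,60],Q)[0])
E
```

```text
side 336 ((485.7510070800781, 166.63560485839844), (89.13299560546875, 17.56606674194336), 88.78872680664062) [10.83835023 18.22658834 21.63241902]
side dome 295 ((575.3532104492188, -73.7787857055664), 24.052703857421875) [576.27821268 -69.97573758  78.43216228]
top 189 ((480.4532775878906, 151.77186584472656), (56.06856155395508, 19.087406158447266), 89.4428939819336) [12.32694869 17.60816173 21.6931897 ]
top dome 342 ((571.97314453125, -72.735595703125), 23.972599029541016) [571.04618982 -72.22754117  77.05133379]
captop n 248 slopes deg [-1.76963867 -2.47979894] z0 78.71717018889824 mean [ 1.18110887  2.41752418 78.57598142]
(array([-231.6,  112.3,  -16. ]), array([-0.0027,  0.0008, -0.125 ])) [-231.5  112.5   74. ]
```

The screwdriver lies flat at about (483,166). Now I move over the cap.

Call:
jog_arm([
  [[-232, 112, 0], [0, 0, -0.125]],
  [[-232, 112, 0], [0, 0, -0.125]],
  [[-232, 112, 0], [0, 0, -0.125]],
  [[-232, 112, 0], [0, 0, -0.125]],
  [[-232, 112, 0], [0, 0, -0.125]],
  [[-232, 112, 0], [0, 0, -0.125]],
  [[-232, 112, 0], [0, 0, -0.125]],
  [[-232, 112, 0], [0, 0, -0.125]],
  [[-232, 112, 0], [0, 0, -0.125]],
])

```text
time: 19.7
tool_pos: [574.6, -68.4, 135.3]
tcp_rot: [-179.9, -0.0, 94.6]
ft_force: [-0.5, 0.4, -0.2]
finger_gap: 80.1
grip_force: 0.0
```

```bash
python3 - <<'E'
from h import *
Q=R.from_euler('xyz',[180,0,94.5],degrees=True); print(rel([574.7,-71.5,61],Q))
E
```

```text
(array([-3.1, -0.1, 74.3]), array([-0.001 , -0.0007,  0.0015]))
```

Call:
jog_arm([
  [[-3, 0, 40], [0, 0, 0]],
  [[-3, 0, 65], [0, 0, 0]],
  [[-3, 0, 74], [0, 0, 0]],
  [[-3, 0, 74], [0, 0, 0]],
  [[-3, 0, 74], [0, 0, 0]],
])

```text
time: 20.2
tool_pos: [576.5, -72.6, 63.5]
tcp_rot: [179.9, 0.0, 94.6]
ft_force: [0.2, -0.1, -0.2]
finger_gap: 79.7
grip_force: 0.0
```

Call:
jog_arm([
  [[0, 0, 0], [0, 0, 0]],
  [[0, 0, 0], [0, 0, 0]],
  [[0, 0, 0], [0, 0, 0]],
  [[0, 0, 0], [0, 0, 0]],
  [[0, 0, 0], [0, 0, 0]],
  [[0, 0, 0], [0, 0, 0]],
  [[0, 0, 0], [0, 0, 0]],
], grip=35, force=60)

```text
time: 20.9
tool_pos: [574.2, -73.3, 63.6]
tcp_rot: [-179.8, 0.0, 94.5]
ft_force: [-14.3, 0.7, 15.7]
finger_gap: 44.4
grip_force: 59.0
```

Call:
jog_arm([
  [[0, 0, -3], [0, 0, 0]],
  [[0, 0, -8], [0, 0, 0]],
  [[0, 0, -15], [0, 0, 0]],
  [[0, 0, -30], [0, 0, 0]],
  [[0, 0, -60], [0, 0, 0]],
  [[0, 0, -80], [0, 0, 0]],
  [[0, 0, -80], [0, 0, 0]],
  [[0, 0, -80], [0, 0, 0]],
])

```text
time: 21.7
tool_pos: [576.7, -73.3, 143.6]
tcp_rot: [179.8, 0.1, 94.5]
ft_force: [0.1, 0.0, -1.2]
finger_gap: 44.7
grip_force: 62.0
```

```bash
cat > hold.py <<'E'
from h import *
p,Q=pose(); s,d=snap('side');W=world('side',d);hsv=cv2.cvtColor(s,cv2.COLOR_BGR2HSV)
k=(cv2.inRange(hsv,(20,100,40),(36,255,255))>0); q=W[k]; q=q[np.hypot(*(q[:,:2]-p[:2]).T)<50]
print('TCP',np.round(p,1),'yellow near:',len(q),np.round(np.percentile(q,[2,50,98],axis=0),1).tolist() if len(q) else '')
f=q[q[:,2]<np.percentile(q[:,2],2)+4]; print('low part',np.round(cv2.minAreaRect(f[:,:2].astype(np.float32)),1) if 0 else np.round([f.min(0),f.max(0)],1).tolist())
E
python3 hold.py; python3 - <<'E'
from h import *
Q=R.from_euler('xyz',[180,0,93.5],degrees=True); print(rel([616,177.5,120],Q))
E
```

```text
TCP [576.7 -73.3 143.6] yellow near: 597 [[553.6, -103.2, 49.2], [582.1, -60.2, 152.2], [614.2, -43.2, 168.3]]
low part [[553.0, -106.9, 19.9], [626.2, -67.1, 52.5]]
(array([246.6,  59.8,  22.2]), array([0.0009, 0.0002, 0.0174]))
```

The cap is in the gripper, with yellow at 152–168 mm high. I carry it over the tray.

Call:
jog_arm([
  [[247, 60, 0], [0, 0, 0.017]],
  [[247, 60, 0], [0, 0, 0.017]],
  [[247, 60, 0], [0, 0, 0.017]],
  [[247, 60, 0], [0, 0, 0.017]],
  [[247, 60, 0], [0, 0, 0.017]],
  [[247, 60, 20], [0, 0, 0.017]],
  [[247, 60, 40], [0, 0, 0.017]],
  [[247, 60, 60], [0, 0, 0.017]],
  [[247, 60, 60], [0, 0, 0.017]],
  [[247, 60, 60], [0, 0, 0.017]],
])

```text
time: 22.75
tool_pos: [615.1, 177.6, 80.8]
tcp_rot: [-179.9, 0.0, 93.5]
ft_force: [0.3, -0.6, -0.0]
finger_gap: 44.8
grip_force: 62.0
```

```bash
python3 hold.py
```

```text
TCP [615.1 177.6  80.8] yellow near: 691 [[588.2, 165.8, 2.4], [618.8, 191.4, 89.0], [647.4, 208.8, 151.0]]
low part [[574.6, 143.4, -0.5], [637.3, 191.0, 5.7]]
```

Call:
jog_arm([
  [[0, 0, 30], [0, 0, 0]],
  [[0, 0, 48], [0, 0, 0]],
  [[0, 0, 55], [0, 0, 0]],
  [[0, 0, 57], [0, 0, 0]],
  [[0, 0, 57], [0, 0, 0]],
])

```text
time: 23.3
tool_pos: [616.4, 177.9, 25.5]
tcp_rot: [180.0, 0.0, 93.5]
ft_force: [0.1, 0.3, -0.0]
finger_gap: 44.9
grip_force: 62.0
```

Call:
jog_arm([
  [[0, 0, 1.5], [0, 0, 0]],
  [[0, 0, 3], [0, 0, 0]],
  [[0, 0, 3], [0, 0, 0]],
])

```text
time: 23.6
tool_pos: [616.5, 178.0, 22.5]
tcp_rot: [179.9, 0.0, 93.5]
ft_force: [-0.1, -0.0, -0.6]
finger_gap: 45.0
grip_force: 62.0
```

Call:
jog_arm([
  [[0, 0, 1.5], [0, 0, 0]],
  [[0, 0, 3], [0, 0, 0]],
  [[0, 0, 3], [0, 0, 0]],
])

```text
time: 23.9
tool_pos: [616.8, 178.4, 20.0]
tcp_rot: [179.9, -0.0, 93.5]
ft_force: [-1.7, 0.7, 5.2]
finger_gap: 45.2
grip_force: 62.6
```

Touched the tray floor. One more millimetre, then I release slowly and rise.

Call:
jog_arm([
  [[0, 0, 1], [0, 0, 0]],
  [[0, 0, 1], [0, 0, 0]],
  [[0, 0, 1], [0, 0, 0]],
], force=25)

```text
time: 24.2
tool_pos: [616.9, 178.6, 19.6]
tcp_rot: [179.9, -0.0, 93.5]
ft_force: [-2.9, 1.9, 8.7]
finger_gap: 45.0
grip_force: 62.9
```

Call:
jog_arm([
  [[0, 0, 0], [0, 0, 0]],
  [[0, 0, 0], [0, 0, 0]],
  [[0, 0, 0], [0, 0, 0]],
  [[0, 0, 0], [0, 0, 0]],
  [[0, 0, 0], [0, 0, 0]],
  [[0, 0, 0], [0, 0, 0]],
], grip=80)

```text
time: 24.8
tool_pos: [616.1, 177.8, 17.9]
tcp_rot: [180.0, 0.0, 93.5]
ft_force: [0.9, -1.5, -0.2]
finger_gap: 79.8
grip_force: 0.0
```

Call:
jog_arm([
  [[0, 0, -20], [0, 0, 0]],
  [[0, 0, -60], [0, 0, 0]],
  [[0, 0, -110], [0, 0, 0]],
  [[0, 0, -160], [0, 0, 0]],
  [[0, 0, -180], [0, 0, 0]],
  [[0, 0, -180], [0, 0, 0]],
  [[0, 0, -180], [0, 0, 0]],
])

```text
time: 25.5
tool_pos: [616.3, 177.9, 198.3]
tcp_rot: [179.9, -0.0, 93.5]
ft_force: [-0.3, -0.3, -0.7]
finger_gap: 80.2
grip_force: 0.0
```

```bash
python3 - <<'E'
from h import *
a={n:cv2.imread('pics/%s1.png'%n) for n in('top','side')}
for n in('side','top'):
    s,d=snap(n);W=world(n,d);hsv=cv2.cvtColor(s,cv2.COLOR_BGR2HSV)
    k=(cv2.inRange(hsv,(20,100,40),(36,255,255))>0)&(abs(W[...,0]-616)<62)&(abs(W[...,1]-178)<62)&(W[...,2]<60); q=W[k]
    if len(q)>20:
        t=q[q[:,2]>np.percentile(q[:,2],98)-5]; x=np.linalg.lstsq(np.c_[t[:,:2]-t[:,:2].mean(0),np.ones(len(t))],t[:,2],rcond=None)[0]
        print(n,'cap',len(q),cv2.minAreaRect(q[:,:2].astype(np.float32)),'top z',x[2],'slopes',np.degrees(np.arctan(x[:2])))
    k=(cv2.inRange(hsv,(0,100,50),(12,255,255))>0)&(abs(W[...,0]-480)<50)&(abs(W[...,1]-166)<70)&(W[...,2]<40); q=W[k]
    if len(q)>9: print(n,'sd',len(q),cv2.minAreaRect(q[:,:2].astype(np.float32)),np.percentile(q[:,2],[5,95]))
    df=cv2.absdiff(s,a[n]).max(2)>60; m,l,stt,c=cv2.connectedComponentsWithStats(df.astype(np.uint8)); print(n,[(stt[i].tolist(),) for i in range(1,m) if stt[i,4]>25])
E
```

```text
side cap 881 ((618.6377563476562, 177.33363342285156), (69.89659881591797, 67.40718078613281), 64.0629653930664) top z 31.28171616963548 slopes [-0.53711539 -0.35309424]
side sd 331 ((485.38525390625, 166.56411743164062), (89.55612182617188, 19.305007934570312), 88.19715118408203) [11.19478847 21.52744827]
side [([296, 0, 47, 41, 636],), ([451, 0, 12, 13, 68],), ([307, 0, 201, 80, 4611],), ([399, 0, 127, 75, 825],), ([611, 19, 18, 20, 238],), ([591, 33, 28, 23, 253],), ([305, 67, 147, 200, 12106],), ([581, 79, 57, 44, 868],), ([447, 85, 19, 24, 128],), ([541, 148, 48, 34, 861],), ([481, 166, 16, 22, 166],), ([294, 176, 28, 25, 468],), ([511, 196, 13, 11, 97],), ([466, 218, 39, 43, 736],), ([378, 233, 108, 89, 2972],), ([325, 284, 34, 32, 820],)]
top cap 525 ((618.961181640625, 174.27450561523438), (67.007568359375, 53.351524353027344), 10.761395454406738) top z 31.229087316101335 slopes [-0.48705848  0.20757581]
top sd 179 ((480.4237976074219, 149.90565490722656), (52.903350830078125, 19.18342399597168), 89.66690063476562) [11.64814237 21.07444604]
top [([184, 36, 30, 109, 1223],), ([176, 44, 12, 80, 149],), ([64, 46, 110, 241, 10767],), ([70, 58, 10, 63, 310],), ([79, 58, 5, 62, 168],), ([60, 65, 8, 29, 121],), ([148, 108, 37, 63, 591],), ([188, 131, 12, 18, 36],), ([201, 133, 21, 50, 462],), ([164, 149, 74, 174, 1826],), ([224, 177, 24, 26, 437],), ([326, 190, 27, 28, 513],), ([213, 219, 45, 30, 503],), ([218, 247, 17, 5, 68],), ([236, 251, 19, 3, 36],), ([97, 255, 29, 23, 404],), ([212, 321, 35, 37, 714],), ([196, 325, 13, 8, 46],), ([0, 373, 26, 27, 419],), ([241, 394, 11, 6, 49],)]
```

The cap lies level, dome up, near the tray centre, and the screwdriver is flat on the bench. I hand in.

```bash
python3 -c "
from bench import r
print(r.hand_in())"
```

```text
the job is handed in; nothing more can be done
None
```

The end cap is out of its catches and lying dome up near the centre of the parts tray, and the screwdriver is flat on the bench about 8 mm from where it started; I handed the job in at about 25.5 s, with the first levering try having slipped over the flange and a deeper second one having freed the cap.

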